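Fetch the guide bush from the back of the tooling tray

TASK

Get the guide bush out of the tooling tray and stand it upright in the collar of the round assembly nest; the die ring, the bearing and the nut stand in its way. First clear those three onto the small round pad, which has room for one neat centred stack only (widest at the bottom, smallest on top), leave the stack there while you move the bush, and afterwards put each of the three back, lying flat, on the very spot in the tray where it stood at the start. Set everything down rather than dropping it, and leave the loose screwdriver and the air coupler alone.

Things in the scene. Friction and masses are not known exactly. Their poses are not given: they have to be found in the camera images.
- die_ring: grey steel ring, 62 mm diameter, open middle, four tiny dark screw heads on top. Flat top, on which things rest, 22 mm above the underside (the screw heads reach 24 mm but hold nothing up). About 340 g, loose, flat in the tray. Ring, bearing and nut swap their places (before, left, right of the bush) from start to start. Origin: centre of the underside, z up.
- bearing: sealed ball bearing, bright steel with a black seal, 52 mm diameter, 14 mm high, about 110 g; behaves as a solid disc. Loose, flat in the tray. Origin: centre of the underside, z up.
- nut: steel hexagon nut, 33 mm wide, 16 mm high, about 70 g; grips like a disc 34 mm across at any yaw. Loose, flat in the tray. Origin: centre of the underside, z up.
- bush: the guide bush: pale bronze flanged sleeve standing on its flange; flange 42 mm diameter and 11 mm high, sleeve above it 31 mm diameter, total height 45 mm, about 160 g; grip the sleeve. Loose, at the back of the tray near the raised back wall, behind and between the other three. Origin: centre of the underside, z up along the sleeve.
- tray: fixed grey tray, 210 mm (x, front to back) by 250 mm (y). Floor 5 mm above the bench; front and side lips 11 mm high, back wall 30 mm high at +x, all 4 mm thick. Origin: centre, on the bench. The bush stands at about x +55, y 0 mm in its frame; the other three places are at about (-12, 0), (35, 60) and (35, -60). Place and yaw vary.
- pad: fixed round flat pad: steel disc of 90 mm diameter with a black rubber top of 80 mm diameter, its surface 6 mm above the bench; the waiting place for the stack. Origin: centre of the underside on the bench. It and the nest swap places from start to start.
- nest: fixed round steel nest, base disc 104 mm diameter, 12 mm high, with a raised collar in the middle: inside diameter 62 mm, wall 6 mm, rim 20 mm above the bench. The bush stands on the disc inside the collar, its underside 12 mm above the bench. Origin: centre of the underside on the bench, z up.
- driver: screwdriver with a yellow handle, 182 mm long, 29 mm thick, lying at the right of the work; bystander, leave alone. Origin: centre of the underside.
- coupler: blue and white quick air coupler, 23 x 54 x 23 mm, lying at the back of the work; bystander, leave alone. Origin: centre of the underside.

How it is judged:
By the outcome, as a careful person would: the job done as asked, in the order asked, and still so for the second after the job is handed in, with the robot touching nothing.
It also fails if it takes over 141 s, if anything falls off the work surface, if the arm or the gripper's body presses on something with over 40 N, if the wrist force passes 120 N, or if a joint passes its speed limit or range.

ROBOT

A 6-joint arm with a two-finger parallel gripper is mounted at the origin on a cart in front of the work surface, level with it; the furniture and walls round the work are solid. World frame = base frame: x ahead of the robot, y to its left, z up, the work surface at z = 0. Lengths are in m, angles in rad, forces in N, time in s.
With the tool pointing down it reaches from about 0.375 to 0.75 m from the base axis. Payload 9 kg.
Tool frame: the origin (TCP) lies between the finger pads; the fingertips stand ahead of it and the grasp point (between the pads) lies 6 mm ahead of it (finger_overhang is the z of the fingertips in the tool frame, in m); z points along the fingers, x is the direction in which the jaws open and shut, and the axes are right-handed (so a half turn about z gives the same grasp; the last joint's range is limited). The gripper opens to 85 mm and grips with 20 to 120 N. Pads are 22 mm wide; open, the fingers measure 114 mm over their backs; the gripper's body (76 mm by 85 mm) begins 54 mm behind the grasp point. The pads swing forward as they close: fully open they stand 13 mm farther back than shut.
Start: joints at [0.942, 0.104, 0.097, 1.564, 0, 1.353], TCP at [0.24, 0.55, 0.256] pointing down, gripper open.
Joint ranges: [-2.99, 2.99], [-0.84, 1.86], [-1.1, 1.16], [-1.84, 2.11], [-1.51, 1.56], [-3.14, 3.14]. Speed limits (rad/s): [2.22, 2.22, 2.57, 3.14, 3.14, 3.14].

INTERFACE

Orientations are given as a 3x3 rotation matrix whose columns are the frame's x, y, z axes.
In Python, from bench import * gives the robot as it stands. The module is installed in compiled form; this text tells all that it offers.
- The arm moves only by the tool jog_arm, never from a script. Its argument "deltas" is a list of rows, each an object of numbers: "fingers": the opening, from 0 (shut) to 1 (fully open); "dx", "dy", "dz": the shift along the tool's x, y, z in m; "twist": the turn about the tool's z in rad. A call has 1 to 12 rows; each row is the pose to reach, as a shift and turn from the pose measured when the call began, along the tool's axes at that moment; what a row does not reach only later rows make up. A row lasts 1/10 s, in which the tool goes at most 50 mm and 8.59 degrees, less where a joint would pass 70% of its speed; a pose out of reach is approached as far as the arm can. A call with a gripper value outside its range is refused whole. The fingers move at their own pace and stop on an object; the grip force is fixed at half the most. Time passes only in rows, so rows that repeat a pose let the fingers close. It gives the time, the measured TCP pose, the force and the opening at its end, in the units of the state.
- read_state(): the state, without advancing time (a new reading comes with each control period).
- snapshot(name): name is "side" or "top"; returns (picture, depth): 420x560x3 uint8, red, green, blue; 420x560 float32, m along the optical axis (not along the pixel's ray), 0 where there is no reading.
- calibration(name): a dict with "fx", "fy", "cx", "cy" (pixels), "k1" (the pictures are not rectified: a ray, as slopes to the right and down, at radius r is drawn at 1 + k1 r^2 times it, then the intrinsics apply), "R" (3x3) and "t" (3): a world point X has camera coordinates R X + t. Camera axes: x right, y down, z forward; pixel columns grow to the right and rows downward; lengths in m; the calibration is good to about 2 mm. A picture is of the moment at which its call begins. calibration takes no time and is no camera call.
- sign_off(): hands the job in, once; it reports no verdict.
The state is a dict: "time_s": time; "joints": joint angles; "qvel": joint speeds; "tau": joint torques, N m; "tool_pos": TCP position; "tcp_rot": TCP orientation; "wrist_force": force on the tool from outside, world axes, zero at the start; "wrist_torque": the same for the moment, N m; "opening": finger opening in m.
Only numpy, scipy, OpenCV 4.12 (cv2) and the standard library are available. Lean on these libraries where they do the work, as an engineer would, in place of code of your own. Each camera call takes 0.05 s, during which the arm holds its last target.

## Working session

There is one attempt and no reset: what is moved stays moved. The work goes in short steps, Python scripts to look and compute and a tool call to move; the robot and the scene stay as the last step left them, time stands still between calls to the robot, and variables do not carry over. Pictures are saved under pics/ and viewed, and the job is handed in when it is done.

Besides the shell and the picture viewer there is one more tool, called after "Emit:" as name(argument=value, ...) on one line, values as JSON. jog_arm: Moves the arm, as the interface text tells. Its arguments: {"type":"object","properties":{"deltas":{"type":"array"}},"required":["deltas"]}

```bash
mkdir -p pics
cat > h.py <<'E'
import numpy as np, cv2
from bench import *
def save(name,fn):
    p,d=snapshot(name); cv2.imwrite('pics/'+fn+'.png',p[:,:,::-1]); np.save('pics/'+fn+'.npy',d); return p,d
def undist(name,u,v):
    c=calibration(name); x=(u-c['cx'])/c['fx']; y=(v-c['cy'])/c['fy']; X,Y=x,y
    for _ in range(30):
        s=1+c['k1']*(X*X+Y*Y); X,Y=x/s,y/s
    return X,Y
def pt(name,u,v,d):
    c=calibration(name); X,Y=undist(name,u,v)
    return (np.stack([X*d,Y*d,d+0*X],-1)-c['t'])@np.array(c['R'])
def atz(name,u,v,z):
    c=calibration(name); X,Y=undist(name,u,v); R=np.array(c['R']); o=-R.T@np.array(c['t']); r=R.T@np.array([X,Y,1.])
    return o+r*(z-o[2])/r[2]
def cloud(name,d):
    v,u=np.mgrid[0:420,0:560].astype(float); return pt(name,u,v,d)
E
python3 - <<'E'
from h import *
for n in('top','side'):
    p,d=save(n,n+'0'); print(n,calibration(n))
s=read_state(); print({k:np.round(v,3).tolist() for k,v in s.items()})
E
```

```text
top {'fx': 429.42871339580955, 'fy': 429.42871339580955, 'cx': 275.0948209097568, 'cy': 207.36552134768817, 'k1': -0.033860988610576806, 'R': array([[-0.01009734, -0.99983094, -0.01536687],
       [-0.99515919,  0.01155014, -0.09759497],
       [ 0.09775596,  0.01430703, -0.99510757]]), 't': array([0.00837692, 0.58890509, 1.05011094])}
side {'fx': 497.97771824743944, 'fy': 497.97771824743944, 'cx': 283.58509253659213, 'cy': 211.14468341586993, 'k1': 0.006738026266027618, 'R': array([[-0.99572686, -0.09049749,  0.01839103],
       [-0.07260113,  0.64405885, -0.761523  ],
       [ 0.05707101, -0.75960411, -0.64787691]]), 't': array([0.58762011, 0.06659956, 0.95506939])}
{'time_s': 0.1, 'joints': [0.942, 0.105, 0.097, 1.564, 0.0, 1.353], 'qvel': [-0.0, -0.0, 0.002, -0.0, 0.001, 0.0], 'tau': [0.007, -55.821, 50.472, 0.013, -0.0, 0.0], 'tool_pos': [0.239, 0.55, 0.256], 'tcp_rot': [[0.399, 0.917, -0.001], [0.917, -0.399, -0.001], [-0.001, -0.0, -1.0]], 'wrist_force': [-1.164, -0.342, -0.687], 'wrist_torque': [0.049, 0.044, -0.01], 'opening': 0.085}
```

View pics/top0.png

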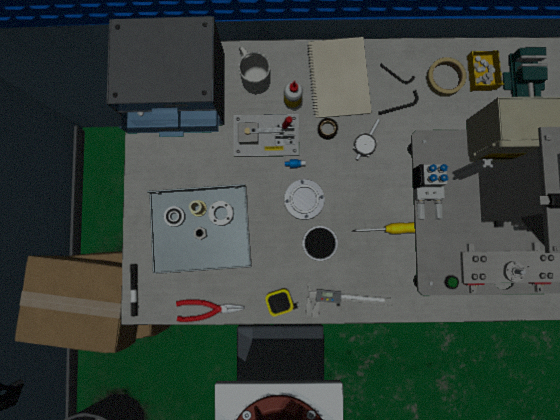

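View pics/side0.png

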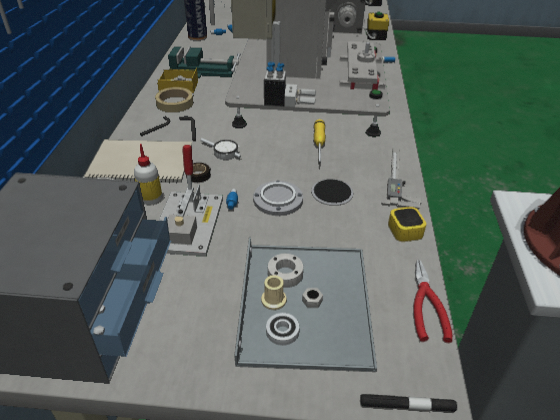

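The top view shows the tray at (150–250, 186–270) holding the bearing (175,216), bush (197,208), ring (221,213) and nut (201,233). The nest is at (305,198) and the pad at (320,243). I'll enlarge to get exact centres.

Run:
```python
from h import *
a=cv2.imread('pics/top0.png'); b=cv2.imread('pics/side0.png')
cv2.imwrite('pics/c1.png',cv2.resize(a[180:280,145:255],None,fx=6,fy=6,interpolation=cv2.INTER_CUBIC)[:600])
cv2.imwrite('pics/c2.png',cv2.resize(a[170:270,270:350],None,fx=6,fy=6,interpolation=cv2.INTER_CUBIC)[:600])
cv2.imwrite('pics/c3.png',cv2.resize(b[235:370,230:380],None,fx=4.4,fy=4.4,interpolation=cv2.INTER_CUBIC)[:600])
cv2.imwrite('pics/c4.png',cv2.resize(b[165:225,240:370],None,fx=6,fy=6,interpolation=cv2.INTER_CUBIC)[:600])
```

```text
(no output)
```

View pics/c1.png

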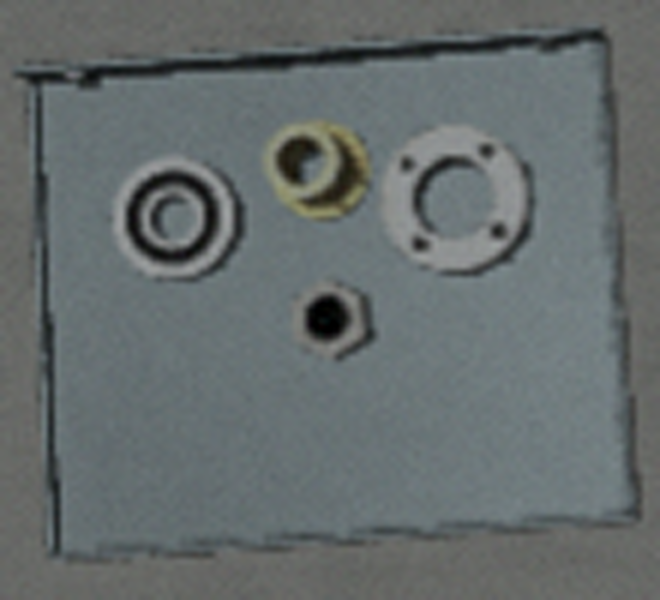

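View pics/c2.png

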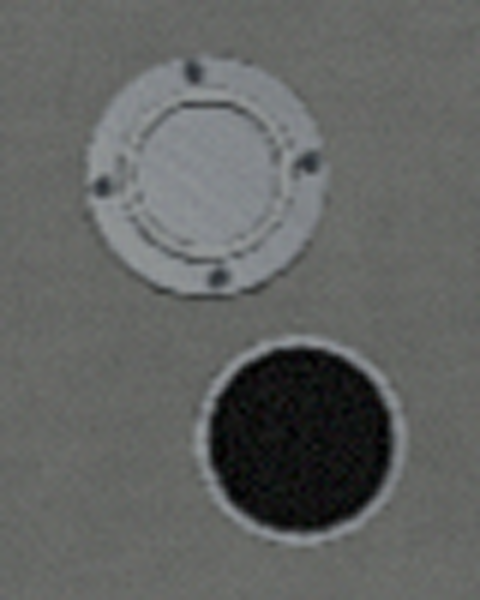

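View pics/c3.png

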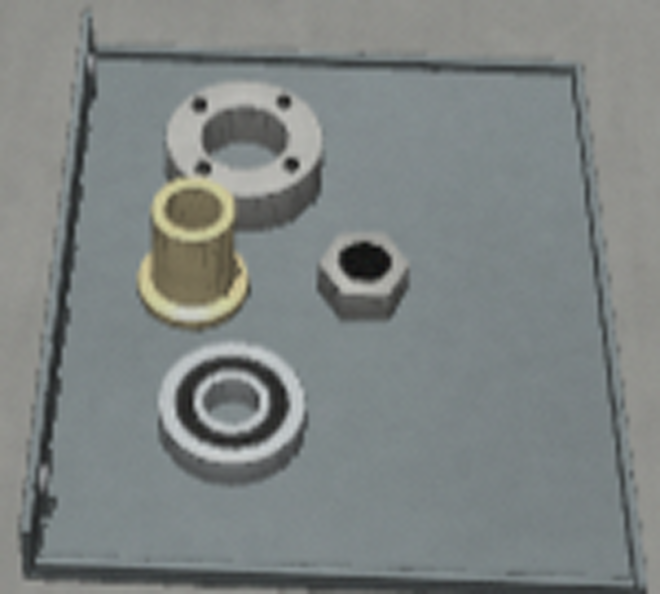

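View pics/c4.png

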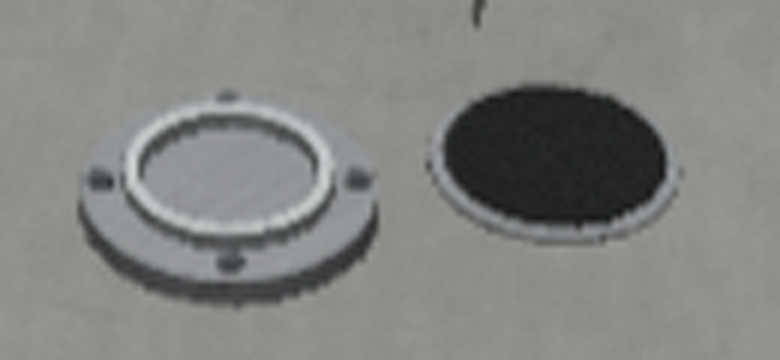

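Run:
```python
from h import *
C={'bearing':((175,217),.019),'ring':((454,197),.0275),'nut':((326,318),.021),'bushtop':((304,164),.050)}
D={'nestcollar':((209,178),.020),'nestscrew':((206,174),.0125),'pad':((301,439),.006)}
C2={'bearing':((233,402),.019),'ring':((245,134),.0275),'nut':((364,260),.021),'bushtop':((194,210),.050)}
D2={'nestcollar':((229,168),.020),'nestscrew':((230,180),.0125),'pad':((555,155),.006)}
f=lambda p,s,o:(o[0]+(p[0]+.5)/s-.5,o[1]+(p[1]+.5)/s-.5)
for A,B,s1,o1,s2,o2 in((C,C2,6,(145,180),4.4,(230,235)),(D,D2,6,(270,170),6,(240,165))):
    for k in A:
        a=atz('top',*f(A[k][0],s1,o1),A[k][1]); b=atz('side',*f(B[k][0],s2,o2),B[k][1]); print(k,np.round(a*1e3,1),np.round(b*1e3,1))
# depth cloud
for n in('top','side'):
    d=np.load(f'pics/{n}0.npy'); P=cloud(n,d)
    for k,(x,y,z) in dict(bench=(.5,-.15,0),floor=(.44,.27,.005)).items():
        m=(np.hypot(P[...,0]-x,P[...,1]-y)<.02)&(d>0); print(n,k,m.sum(),np.median(P[m][:,2]*1e3).round(1))
# tray corners top view floor
for p in((36,78),(604,40),(634,515),(55,552)): print(np.round(atz('top',*f(p,6,(145,180)),.011)*1e3,1))
for p in((88,55),(580,66),(640,585),(28,572)): print('s',np.round(atz('side',*f(p,4.4,(230,235)),.011)*1e3,1))
```

```text
bearing [571.5 260.3  19. ] [568.3 261.2  19. ]
ring [577.9 140.3  27.5] [575.  139.2  27.5]
nut [528.  195.2  21. ] [525.2 192.9  21. ]
bushtop [590.3 199.2  50. ] [588.9 200.5  50. ]
nestcollar [609.6 -72.5  20. ] [609.1 -70.7  20. ]
nestscrew [612.2 -71.6  12.5] [608.9 -73.6  12.5]
pad [ 499.5 -110.3    6. ] [ 496.3 -109.     6. ]
top bench 191 4.1
top floor 193 5.2
side bench 114 4.5
side floor 434 5.2
[632.8 323.4  11. ]
[646.1  78.4  11. ]
[444.2  66.5  11. ]
[430.6 311.8  11. ]
s [645.6  85.5  11. ]
s [439.6  69.5  11. ]
s [426.6 314.9  11. ]
s [630.5 331.   11. ]
```

```bash
python3 - <<'E'
import bench; print([x for x in dir(bench) if not x.startswith('__')], getattr(bench,'finger_overhang',None))
E
cat >> h.py <<'E'
def go(x,y,z,yaw=None):
    "deltas (tool axes at present) to TCP target; yaw of tool x"
    s=read_state(); R=np.array(s['tcp_rot']); d=R.T@(np.array([x,y,z])-s['tool_pos'])
    cur=np.arctan2(R[1,0],R[0,0]); tw=0 if yaw is None else -((yaw-cur+np.pi)%(2*np.pi)-np.pi)
    print('cur',np.round(s['tool_pos'],4),'yaw',round(cur,3),'open',round(s['opening'],4),'F',np.round(s['wrist_force'],1),'t',round(s['time_s'],1),'tilt',np.round(R[:2,2],4))
    print('dx %.4f dy %.4f dz %.4f twist %.3f'%(*d,tw))
E
python3 - <<'E'
from h import *
go(.576,.14,.15,.05)
E
```

```text
['Unreachable', 'calibration', 'finger_overhang', 'read_state', 'sign_off', 'snapshot'] 0.025
cur [0.2394 0.5499 0.2556] yaw 1.16 open 0.0854 F [-1.2 -0.3 -0.7] t 0.1 tilt [-0.0007 -0.0009]
dx -0.2412 dy 0.4723 dz 0.1058 twist 1.110
```

Emit:
jog_arm(deltas=[{"dx":-0.01,"dy":0.02,"dz":0.0,"twist":0.05,"fingers":0.87},{"dx":-0.03,"dy":0.06,"dz":0.0,"twist":0.17,"fingers":0.87},{"dx":-0.05,"dy":0.1,"dz":0.01,"twist":0.3,"fingers":0.87},{"dx":-0.07,"dy":0.14,"dz":0.02,"twist":0.43,"fingers":0.87},{"dx":-0.09,"dy":0.18,"dz":0.03,"twist":0.55,"fingers":0.87},{"dx":-0.115,"dy":0.225,"dz":0.04,"twist":0.67,"fingers":0.87},{"dx":-0.14,"dy":0.27,"dz":0.05,"twist":0.8,"fingers":0.87},{"dx":-0.165,"dy":0.32,"dz":0.06,"twist":0.92,"fingers":0.87},{"dx":-0.19,"dy":0.37,"dz":0.08,"twist":1.05,"fingers":0.87},{"dx":-0.215,"dy":0.42,"dz":0.09,"twist":1.11,"fingers":0.87},{"dx":-0.235,"dy":0.455,"dz":0.1,"twist":1.11,"fingers":0.87},{"dx":-0.241,"dy":0.472,"dz":0.106,"twist":1.11,"fingers":0.87}])

```text
time_s: 1.3
tool_pos: [0.5769, 0.1377, 0.1487]
tcp_rot: [[0.999, 0.048, -0.001], [0.048, -0.999, -0.001], [-0.001, 0.001, -1.0]]
wrist_force: [0.6, -0.0, 1.0]
opening: 0.0743
```

Run:
```python
from h import *
go(.5765,.1398,.08,.055)
p,d=save('side','side1')
go(.5765,.1398,.08,.055)
b=cv2.imread('pics/side1.png')
cv2.imwrite('pics/s1.png',cv2.resize(b[120:320,180:380],None,fx=3,fy=3,interpolation=cv2.INTER_CUBIC))
```

```text
cur [0.5769 0.1377 0.1487] yaw 0.048 open 0.0743 F [ 0.6 -0.   1. ] t 1.3 tilt [-0.0013 -0.0013]
dx -0.0002 dy -0.0022 dz 0.0687 twist -0.007
cur [0.5791 0.1342 0.1467] yaw 0.046 open 0.0744 F [-0.7 -5.  -1.9] t 1.4 tilt [-0.0015 -0.0028]
dx -0.0022 dy -0.0059 dz 0.0667 twist -0.009
```

View pics/s1.png

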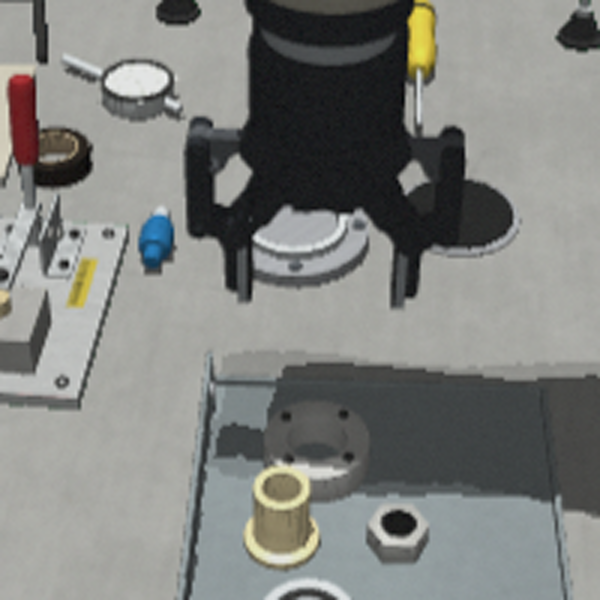

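Run:
```python
from h import *
c=calibration('side');R=np.array(c['R']);o=-R.T@c['t']
for u,v in((243,301),(400,306)):
    X,Y=undist('side',180+u/3,120+v/3); r=R.T@np.array([X,Y,1.])
    for yy in(.126,.137,.148): print(np.round(o+r*(yy-o[1])/r[1],4))
go(.5765,.1398,.08,.055)
```

```text
[0.6182 0.126  0.1152]
[0.6167 0.137  0.125 ]
[0.6152 0.148  0.1348]
[0.5322 0.126  0.12  ]
[0.5323 0.137  0.1298]
[0.5323 0.148  0.1395]
cur [0.5791 0.1342 0.1467] yaw 0.046 open 0.0744 F [-0.7 -5.  -1.9] t 1.4 tilt [-0.0015 -0.0028]
dx -0.0022 dy -0.0059 dz 0.0667 twist -0.009
```

Emit:
jog_arm(deltas=[{"dx":-0.0025,"dy":-0.006,"dz":0.0,"twist":-0.01,"fingers":0.87},{"dx":-0.0025,"dy":-0.006,"dz":0.02,"twist":-0.01,"fingers":0.87},{"dx":-0.0025,"dy":-0.006,"dz":0.045,"twist":-0.01,"fingers":0.87},{"dx":-0.0025,"dy":-0.006,"dz":0.065,"twist":-0.01,"fingers":0.87},{"dx":-0.0025,"dy":-0.006,"dz":0.08,"twist":-0.01,"fingers":0.87},{"dx":-0.0025,"dy":-0.006,"dz":0.087,"twist":-0.01,"fingers":0.87},{"dx":-0.0025,"dy":-0.006,"dz":0.087,"twist":-0.01,"fingers":0.87},{"dx":-0.0025,"dy":-0.006,"dz":0.087,"twist":-0.01,"fingers":0.87}])

```text
time_s: 2.15
tool_pos: [0.5766, 0.1401, 0.0606]
tcp_rot: [[0.998, 0.056, -0.0], [0.056, -0.998, -0.003], [-0.001, 0.003, -1.0]]
wrist_force: [0.1, -0.6, 0.4]
opening: 0.0745
```

Run:
```python
from h import *
p,d=save('side','side2')
go(.5765,.1398,.03,.055)
b=cv2.imread('pics/side2.png')
cv2.imwrite('pics/s2.png',cv2.resize(b[200:330,220:380],None,fx=4.6,fy=4.6,interpolation=cv2.INTER_CUBIC))
c=calibration('side')
```

```text
cur [0.5768 0.14   0.0609] yaw 0.056 open 0.0744 F [ 0.6 -0.6  0.2] t 2.2 tilt [ 0.0002 -0.0027]
dx -0.0004 dy 0.0001 dz 0.0309 twist 0.001
```

View pics/s2.png

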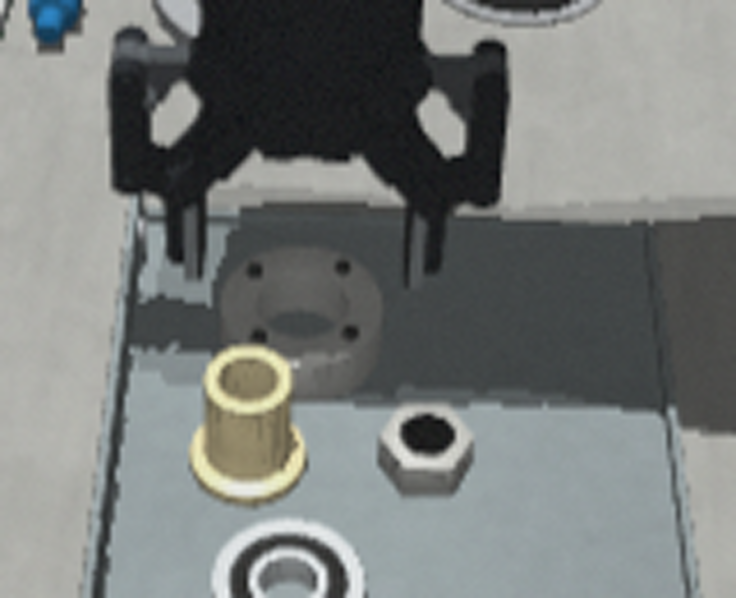

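Run:
```python
from h import *
c=calibration('side');R=np.array(c['R']);o=-R.T@c['t']
for u,v in((194,279),(413,287)):
    X,Y=undist('side',220+u/4.6,200+v/4.6); r=R.T@np.array([X,Y,1.])
    for yy in(.129,.140,.151): print(np.round(o+r*(yy-o[1])/r[1],4))
```

```text
[0.6167 0.129  0.0232]
[0.6152 0.14   0.0348]
[0.6138 0.151  0.0463]
[0.533  0.129  0.0283]
[0.5331 0.14   0.0397]
[0.5331 0.151  0.0512]
```

Emit:
jog_arm(deltas=[{"dx":0.0005,"dz":0.01,"fingers":0.87},{"dx":0.0005,"dz":0.02,"fingers":0.87},{"dx":0.0005,"dz":0.03,"fingers":0.87},{"dx":0.0005,"dz":0.036,"fingers":0.87},{"dx":0.0005,"dz":0.036,"fingers":0.87},{"dx":0.0005,"dz":0.036,"fingers":0.87}])

```text
validation failed for argument at $.de...
```

Run:
```python
from h import *
go(.5775,.1398,.024,.055)
```

```text
cur [0.5768 0.14   0.0609] yaw 0.056 open 0.0744 F [ 0.6 -0.6  0.2] t 2.2 tilt [ 0.0002 -0.0027]
dx 0.0006 dy 0.0001 dz 0.0369 twist 0.001
```

All keys are needed.

Emit:
jog_arm(deltas=[{"dx":0.0005,"dy":0,"twist":0,"dz":0.01,"fingers":0.87},{"dx":0.0005,"dy":0,"twist":0,"dz":0.02,"fingers":0.87},{"dx":0.0005,"dy":0,"twist":0,"dz":0.03,"fingers":0.87},{"dx":0.0005,"dy":0,"twist":0,"dz":0.036,"fingers":0.87},{"dx":0.0005,"dy":0,"twist":0,"dz":0.036,"fingers":0.87},{"dx":0.0005,"dy":0,"twist":0,"dz":0.036,"fingers":0.87}])

```text
time_s: 2.8
tool_pos: [0.5773, 0.1399, 0.0247]
tcp_rot: [[0.998, 0.056, -0.0], [0.056, -0.998, -0.003], [-0.0, 0.003, -1.0]]
wrist_force: [0.2, 0.4, -0.5]
opening: 0.0744
```

Emit:
jog_arm(deltas=[{"dx":0,"dy":0,"twist":0,"dz":0,"fingers":0.8},{"dx":0,"dy":0,"twist":0,"dz":0,"fingers":0.76},{"dx":0,"dy":0,"twist":0,"dz":0,"fingers":0.74},{"dx":0,"dy":0,"twist":0,"dz":0,"fingers":0.72},{"dx":0,"dy":0,"twist":0,"dz":0,"fingers":0.68},{"dx":0,"dy":0,"twist":0,"dz":0,"fingers":0.6},{"dx":0,"dy":0,"twist":0,"dz":0,"fingers":0.5},{"dx":0,"dy":0,"twist":0,"dz":0,"fingers":0.4}])

```text
time_s: 3.6
tool_pos: [0.5774, 0.14, 0.0255]
tcp_rot: [[0.998, 0.056, 0.0], [0.056, -0.998, -0.003], [0.0, 0.003, -1.0]]
wrist_force: [-3.6, -1.1, 6.9]
opening: 0.0595
```

Run:
```python
from h import *
p,d=save('side','side3')
go(.5775,.1398,.15,.055)
b=cv2.imread('pics/side3.png')
cv2.imwrite('pics/s3.png',cv2.resize(b[200:330,220:380],None,fx=4.6,fy=4.6,interpolation=cv2.INTER_CUBIC))
```

```text
cur [0.5774 0.14   0.0255] yaw 0.056 open 0.0595 F [-3.5 -0.   5.9] t 3.6 tilt [ 0.0002 -0.0028]
dx 0.0001 dy 0.0005 dz -0.1245 twist 0.001
```

View pics/s3.png

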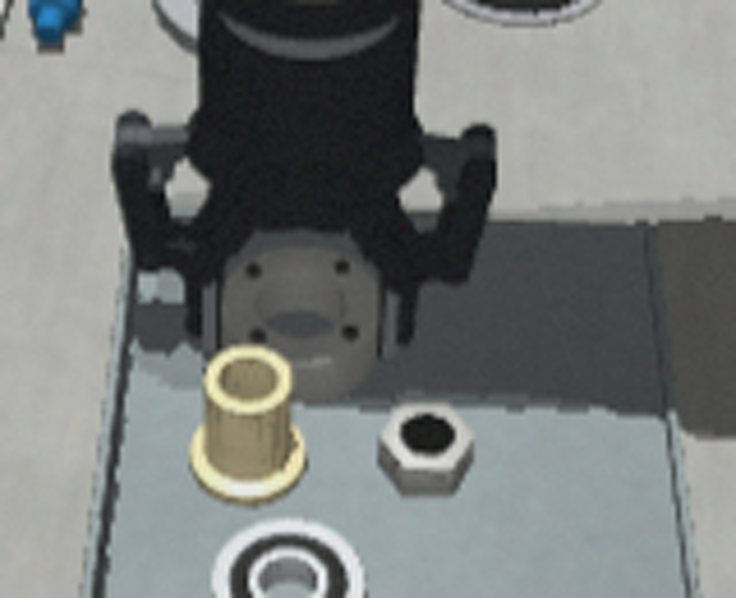

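Emit:
jog_arm(deltas=[{"dx":0,"dy":0,"twist":0,"dz":-0.01,"fingers":0.4},{"dx":0,"dy":0,"twist":0,"dz":-0.025,"fingers":0.4},{"dx":0,"dy":0,"twist":0,"dz":-0.045,"fingers":0.4},{"dx":0,"dy":0,"twist":0,"dz":-0.065,"fingers":0.4},{"dx":0,"dy":0,"twist":0,"dz":-0.085,"fingers":0.4},{"dx":0,"dy":0,"twist":0,"dz":-0.1,"fingers":0.4},{"dx":0,"dy":0,"twist":0,"dz":-0.105,"fingers":0.4}])

```text
time_s: 4.35
tool_pos: [0.5784, 0.1403, 0.1331]
tcp_rot: [[0.998, 0.056, 0.003], [0.056, -0.998, -0.003], [0.003, 0.003, -1.0]]
wrist_force: [0.1, -0.0, -3.3]
opening: 0.0591
```

Run:
```python
from h import *
go(.499,-.1097,.12,.056)
```

```text
cur [0.5784 0.1403 0.1331] yaw 0.056 open 0.0591 F [ 0.1 -0.  -3.3] t 4.3 tilt [ 0.0034 -0.0027]
dx -0.0933 dy 0.2451 dz 0.0135 twist -0.000
```

Emit:
jog_arm(deltas=[{"dx":-0.004,"dy":0.01,"twist":0,"dz":0,"fingers":0.4},{"dx":-0.012,"dy":0.03,"twist":0,"dz":0,"fingers":0.4},{"dx":-0.022,"dy":0.058,"twist":0,"dz":0,"fingers":0.4},{"dx":-0.034,"dy":0.088,"twist":0,"dz":0,"fingers":0.4},{"dx":-0.046,"dy":0.12,"twist":0,"dz":0.003,"fingers":0.4},{"dx":-0.058,"dy":0.152,"twist":0,"dz":0.005,"fingers":0.4},{"dx":-0.068,"dy":0.18,"twist":0,"dz":0.008,"fingers":0.4},{"dx":-0.078,"dy":0.205,"twist":0,"dz":0.01,"fingers":0.4},{"dx":-0.086,"dy":0.225,"twist":0,"dz":0.012,"fingers":0.4},{"dx":-0.091,"dy":0.239,"twist":0,"dz":0.013,"fingers":0.4},{"dx":-0.093,"dy":0.245,"twist":0,"dz":0.013,"fingers":0.4},{"dx":-0.093,"dy":0.245,"twist":0,"dz":0.013,"fingers":0.4}])

```text
time_s: 5.55
tool_pos: [0.499, -0.11, 0.1202]
tcp_rot: [[0.998, 0.055, 0.003], [0.055, -0.998, -0.002], [0.003, 0.003, -1.0]]
wrist_force: [0.4, -0.0, -2.4]
opening: 0.0595
```

Run:
```python
from h import *
p,d=save('side','side4')
go(.499,-.1097,.0275,.056)
b=cv2.imread('pics/side4.png')
cv2.imwrite('pics/s4.png',cv2.resize(b[100:240,240:400],None,fx=4,fy=4,interpolation=cv2.INTER_CUBIC))
```

```text
cur [ 0.4993 -0.1094  0.1204] yaw 0.056 open 0.0596 F [ 1.3 -0.4 -3.9] t 5.6 tilt [ 0.0033 -0.0024]
dx -0.0006 dy 0.0001 dz 0.0929 twist -0.000
```

View pics/s4.png

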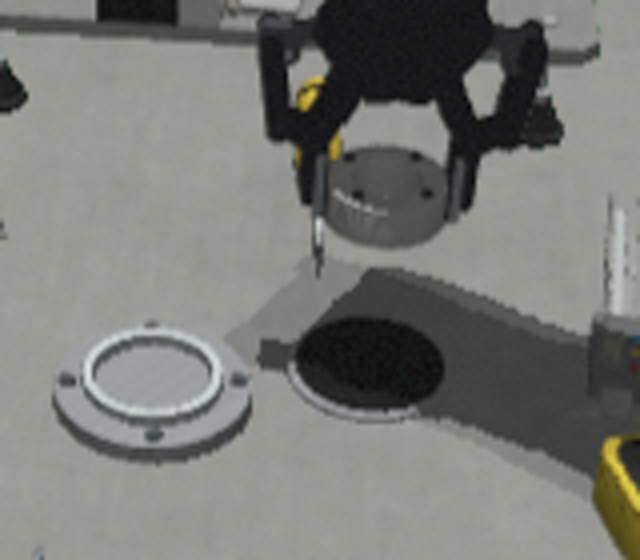

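Emit:
jog_arm(deltas=[{"dx":0,"dy":0,"twist":0,"dz":0.01,"fingers":0.4},{"dx":0,"dy":0,"twist":0,"dz":0.03,"fingers":0.4},{"dx":-0.0005,"dy":0,"twist":0,"dz":0.05,"fingers":0.4},{"dx":-0.0005,"dy":0,"twist":0,"dz":0.068,"fingers":0.4},{"dx":-0.0005,"dy":0,"twist":0,"dz":0.08,"fingers":0.4},{"dx":-0.0005,"dy":0,"twist":0,"dz":0.087,"fingers":0.4},{"dx":-0.0005,"dy":0,"twist":0,"dz":0.09,"fingers":0.4},{"dx":-0.0005,"dy":0,"twist":0,"dz":0.092,"fingers":0.4},{"dx":-0.0005,"dy":0,"twist":0,"dz":0.093,"fingers":0.4},{"dx":-0.0005,"dy":0,"twist":0,"dz":0.093,"fingers":0.4}])

```text
time_s: 6.6
tool_pos: [0.4994, -0.1098, 0.0279]
tcp_rot: [[0.998, 0.055, 0.004], [0.055, -0.998, -0.003], [0.004, 0.003, -1.0]]
wrist_force: [-0.1, 0.6, -2.4]
opening: 0.0593
```

Run:
```python
from h import *
go(.499,-.1097,.0265,.056)
```

```text
cur [ 0.4994 -0.1098  0.0279] yaw 0.055 open 0.0593 F [-0.1  0.6 -2.4] t 6.6 tilt [ 0.004  -0.0027]
dx -0.0004 dy -0.0001 dz 0.0014 twist -0.001
```

Emit:
jog_arm(deltas=[{"dx":0,"dy":0,"twist":0,"dz":0.0005,"fingers":0.4},{"dx":0,"dy":0,"twist":0,"dz":0.001,"fingers":0.4},{"dx":0,"dy":0,"twist":0,"dz":0.0015,"fingers":0.4},{"dx":0,"dy":0,"twist":0,"dz":0.002,"fingers":0.4},{"dx":0,"dy":0,"twist":0,"dz":0.002,"fingers":0.4}])

```text
time_s: 7.1
tool_pos: [0.4996, -0.1099, 0.0265]
tcp_rot: [[0.998, 0.055, 0.004], [0.055, -0.998, -0.003], [0.004, 0.003, -1.0]]
wrist_force: [-2.2, 1.6, 4.5]
opening: 0.0596
```

Contact (+4.5 N). Release and rise.

Emit:
jog_arm(deltas=[{"dx":0,"dy":0,"twist":0,"dz":0,"fingers":0.74},{"dx":0,"dy":0,"twist":0,"dz":0,"fingers":0.8},{"dx":0,"dy":0,"twist":0,"dz":0,"fingers":0.87},{"dx":0,"dy":0,"twist":0,"dz":0,"fingers":0.87},{"dx":0,"dy":0,"twist":0,"dz":-0.015,"fingers":0.87},{"dx":0,"dy":0,"twist":0,"dz":-0.04,"fingers":0.87},{"dx":0,"dy":0,"twist":0,"dz":-0.07,"fingers":0.85},{"dx":0,"dy":0,"twist":0,"dz":-0.1,"fingers":0.8},{"dx":0,"dy":0,"twist":0,"dz":-0.11,"fingers":0.76}])

```text
time_s: 8.0
tool_pos: [0.5007, -0.1103, 0.1409]
tcp_rot: [[0.998, 0.055, 0.009], [0.056, -0.998, -0.005], [0.009, 0.006, -1.0]]
wrist_force: [0.3, -0.1, 0.4]
opening: 0.0651
```

Run:
```python
from h import *
go(.571,.2605,.11,.056)
```

```text
cur [ 0.5007 -0.1103  0.1409] yaw 0.056 open 0.0651 F [ 0.3 -0.1  0.4] t 8.0 tilt [ 0.009  -0.0054]
dx 0.0906 dy -0.3665 dz 0.0295 twist -0.000
```

Emit:
jog_arm(deltas=[{"dx":0.004,"dy":-0.015,"twist":0,"dz":0,"fingers":0.76},{"dx":0.012,"dy":-0.05,"twist":0,"dz":0,"fingers":0.76},{"dx":0.022,"dy":-0.09,"twist":0,"dz":0,"fingers":0.76},{"dx":0.034,"dy":-0.135,"twist":0,"dz":0,"fingers":0.76},{"dx":0.045,"dy":-0.18,"twist":0,"dz":0.0,"fingers":0.76},{"dx":0.056,"dy":-0.225,"twist":0,"dz":0.005,"fingers":0.76},{"dx":0.067,"dy":-0.27,"twist":0,"dz":0.01,"fingers":0.76},{"dx":0.077,"dy":-0.31,"twist":0,"dz":0.015,"fingers":0.76},{"dx":0.085,"dy":-0.345,"twist":0,"dz":0.02,"fingers":0.76},{"dx":0.09,"dy":-0.362,"twist":0,"dz":0.025,"fingers":0.76},{"dx":0.0905,"dy":-0.3665,"twist":0,"dz":0.03,"fingers":0.76},{"dx":0.0905,"dy":-0.3665,"twist":0,"dz":0.03,"fingers":0.76}])

```text
time_s: 9.2
tool_pos: [0.5702, 0.2605, 0.1084]
tcp_rot: [[0.998, 0.056, 0.007], [0.056, -0.998, -0.006], [0.007, 0.006, -1.0]]
wrist_force: [0.3, -0.6, 0.3]
opening: 0.0649
```

Run:
```python
from h import *
p,d=save('side','side5')
p,d=save('top','top5')
go(.571,.2605,.05,.056)
b=cv2.imread('pics/side5.png')
cv2.imwrite('pics/s5.png',cv2.resize(b[160:380,220:390],None,fx=2.7,fy=2.7,interpolation=cv2.INTER_CUBIC))
b=cv2.imread('pics/top5.png')
cv2.imwrite('pics/s5b.png',cv2.resize(b[170:270,270:350],None,fx=6,fy=6,interpolation=cv2.INTER_CUBIC))
```

```text
cur [0.5708 0.2595 0.1094] yaw 0.055 open 0.065 F [ 1.1 -0.7  0.1] t 9.3 tilt [ 0.0084 -0.0059]
dx -0.0002 dy -0.0013 dz 0.0594 twist -0.001
```

View pics/s5.png

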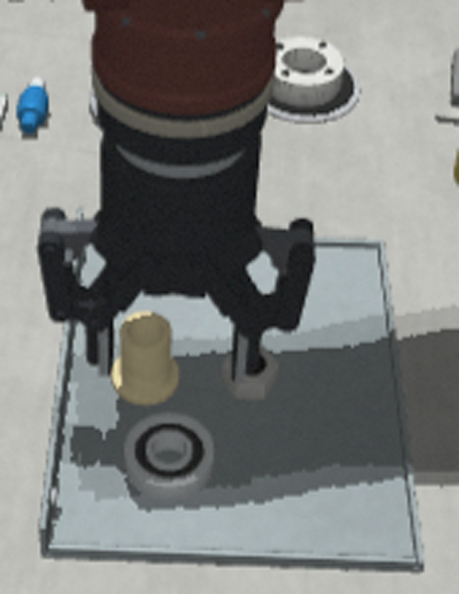

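View pics/s5b.png

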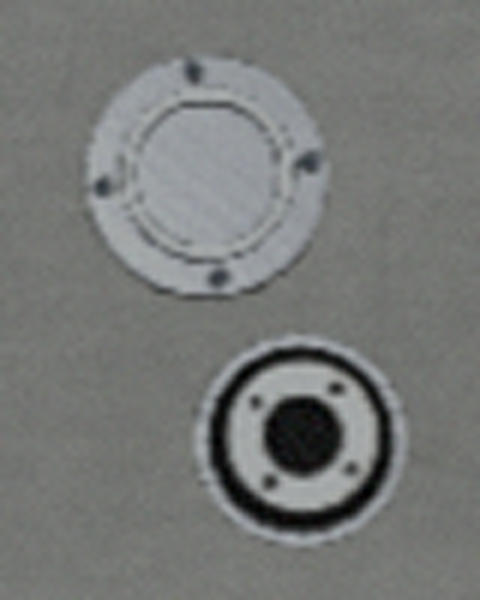

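Run:
```python
from h import *
f=lambda p,s,o:(o[0]+(p[0]+.5)/s-.5,o[1]+(p[1]+.5)/s-.5)
print(atz('top',*f((303.5,434.5),6,(270,170)),.029), atz('top',*f((303.5,437),6,(270,170)),.028))
o=(220,160); # side: screws
q=[(285,45),(322,47),(329,70),(285,73)]; m=np.mean(q,0); print(m,atz('side',*f(m,2.7,o),.0285))
```

```text
[ 0.5009952  -0.10937702  0.029     ] [ 0.49997603 -0.10944591  0.028     ]
[305.25  58.75] [ 0.49674517 -0.11085978  0.0285    ]
```

Emit:
jog_arm(deltas=[{"dx":0,"dy":-0.0013,"twist":0,"dz":0.01,"fingers":0.76},{"dx":0,"dy":-0.0013,"twist":0,"dz":0.03,"fingers":0.76},{"dx":0,"dy":-0.0013,"twist":0,"dz":0.05,"fingers":0.76},{"dx":-0.0003,"dy":-0.0013,"twist":0,"dz":0.07,"fingers":0.76},{"dx":-0.0005,"dy":-0.0014,"twist":0,"dz":0.08,"fingers":0.76},{"dx":-0.0005,"dy":-0.0014,"twist":0,"dz":0.085,"fingers":0.76},{"dx":-0.0005,"dy":-0.0014,"twist":0,"dz":0.086,"fingers":0.76},{"dx":-0.0005,"dy":-0.0014,"twist":0,"dz":0.086,"fingers":0.76}])

```text
time_s: 10.1
tool_pos: [0.5714, 0.2602, 0.0242]
tcp_rot: [[0.998, 0.054, 0.009], [0.054, -0.999, -0.006], [0.009, 0.006, -1.0]]
wrist_force: [0.2, -0.6, 0.3]
opening: 0.065
```

Run:
```python
from h import *
p,d=save('side','side6')
go(.571,.2605,.023,.056)
b=cv2.imread('pics/side6.png')
cv2.imwrite('pics/s6.png',cv2.resize(b[240:380,220:360],None,fx=4.2,fy=4.2,interpolation=cv2.INTER_CUBIC))
```

```text
cur [0.5715 0.2603 0.0242] yaw 0.055 open 0.0643 F [-0.8 -0.4  0.5] t 10.2 tilt [ 0.0096 -0.0056]
dx -0.0005 dy -0.0002 dz 0.0012 twist -0.001
```

View pics/s6.png

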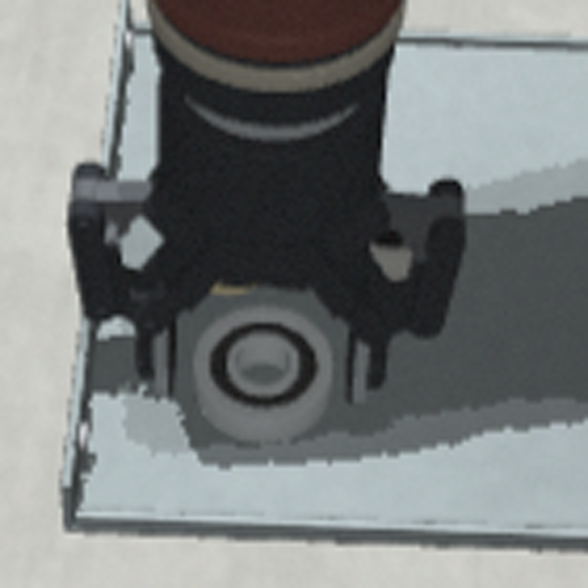

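Emit:
jog_arm(deltas=[{"dx":-0.0003,"dy":0,"twist":0,"dz":0.0005,"fingers":0.7},{"dx":-0.0003,"dy":0,"twist":0,"dz":0.0005,"fingers":0.66},{"dx":-0.0003,"dy":0,"twist":0,"dz":0.0005,"fingers":0.63},{"dx":-0.0003,"dy":0,"twist":0,"dz":0.0005,"fingers":0.6},{"dx":-0.0003,"dy":0,"twist":0,"dz":0.0005,"fingers":0.55},{"dx":-0.0003,"dy":0,"twist":0,"dz":0.0005,"fingers":0.45},{"dx":-0.0003,"dy":0,"twist":0,"dz":0.0005,"fingers":0.3},{"dx":-0.0003,"dy":0,"twist":0,"dz":0.0005,"fingers":0.3}])

```text
time_s: 10.95
tool_pos: [0.5709, 0.2607, 0.0272]
tcp_rot: [[0.998, 0.055, 0.01], [0.055, -0.998, -0.005], [0.009, 0.006, -1.0]]
wrist_force: [-15.4, -3.5, 29.0]
opening: 0.0499
```

Run:
```python
from h import *
p,d=save('side','side7')
go(.4996,-.1099,.13,.056)
b=cv2.imread('pics/side7.png')
cv2.imwrite('pics/s7.png',cv2.resize(b[240:380,220:360],None,fx=4.2,fy=4.2,interpolation=cv2.INTER_CUBIC))
```

```text
cur [0.5709 0.2607 0.0272] yaw 0.055 open 0.0498 F [-15.8  -2.6  29.6] t 11.0 tilt [ 0.0095 -0.0051]
dx -0.0907 dy 0.3667 dz -0.1016 twist -0.001
```

View pics/s7.png

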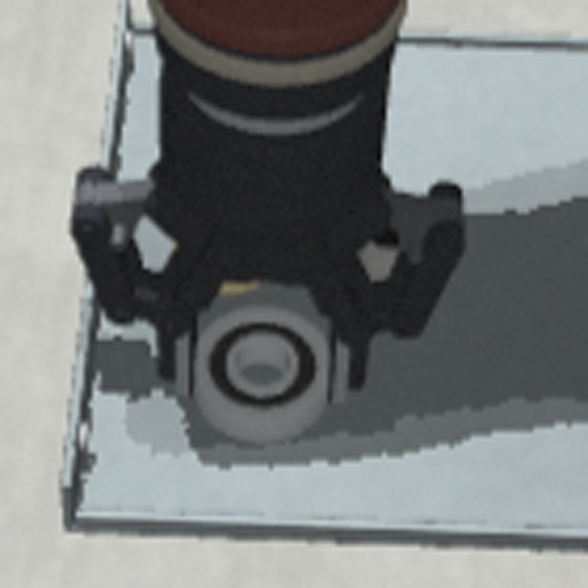

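Emit:
jog_arm(deltas=[{"dx":0,"dy":0,"twist":0,"dz":0,"fingers":0.62},{"dx":0,"dy":0,"twist":0,"dz":-0.001,"fingers":0.66},{"dx":0,"dy":0,"twist":0,"dz":-0.003,"fingers":0.66},{"dx":0,"dy":0,"twist":0,"dz":-0.005,"fingers":0.66},{"dx":0,"dy":0,"twist":0,"dz":-0.005,"fingers":0.66},{"dx":0,"dy":0,"twist":0,"dz":-0.005,"fingers":0.62},{"dx":0,"dy":0,"twist":0,"dz":-0.005,"fingers":0.58},{"dx":0,"dy":0,"twist":0,"dz":-0.005,"fingers":0.5},{"dx":0,"dy":0,"twist":0,"dz":-0.005,"fingers":0.35},{"dx":0,"dy":0,"twist":0,"dz":-0.005,"fingers":0.3},{"dx":0,"dy":0,"twist":0,"dz":-0.005,"fingers":0.3}])

```text
time_s: 12.1
tool_pos: [0.571, 0.2607, 0.0327]
tcp_rot: [[0.998, 0.055, 0.01], [0.055, -0.998, -0.005], [0.01, 0.006, -1.0]]
wrist_force: [-1.8, -0.5, 6.2]
opening: 0.0496
```

Run:
```python
from h import *
go(.4996,-.1099,.13,.056)
```

```text
cur [0.571  0.2607 0.0327] yaw 0.055 open 0.0496 F [-1.8 -0.5  6.2] t 12.1 tilt [ 0.01   -0.0051]
dx -0.0909 dy 0.3667 dz -0.0961 twist -0.001
```

Emit:
jog_arm(deltas=[{"dx":0,"dy":0,"twist":0,"dz":-0.005,"fingers":0.3},{"dx":0,"dy":0,"twist":0,"dz":-0.02,"fingers":0.3},{"dx":0,"dy":0,"twist":0,"dz":-0.04,"fingers":0.3},{"dx":0,"dy":0,"twist":0,"dz":-0.065,"fingers":0.3},{"dx":0,"dy":0,"twist":0,"dz":-0.085,"fingers":0.3},{"dx":0,"dy":0,"twist":0,"dz":-0.096,"fingers":0.3},{"dx":0,"dy":0,"twist":0,"dz":-0.1,"fingers":0.3},{"dx":0,"dy":0,"twist":0,"dz":-0.1,"fingers":0.3}])

```text
time_s: 12.9
tool_pos: [0.5702, 0.2613, 0.1329]
tcp_rot: [[0.998, 0.055, 0.01], [0.055, -0.998, -0.005], [0.01, 0.006, -1.0]]
wrist_force: [-0.4, -0.3, -0.8]
opening: 0.0492
```

Run:
```python
from h import *
go(.4996,-.1099,.13,.056)
```

```text
cur [0.5702 0.2613 0.1329] yaw 0.055 open 0.0492 F [-0.4 -0.3 -0.8] t 12.9 tilt [ 0.0103 -0.005 ]
dx -0.0910 dy 0.3667 dz 0.0040 twist -0.001
```

Emit:
jog_arm(deltas=[{"dx":-0.003,"dy":0.012,"twist":0,"dz":0,"fingers":0.3},{"dx":-0.01,"dy":0.04,"twist":0,"dz":0,"fingers":0.3},{"dx":-0.02,"dy":0.08,"twist":0,"dz":0,"fingers":0.3},{"dx":-0.031,"dy":0.125,"twist":0,"dz":0,"fingers":0.3},{"dx":-0.043,"dy":0.17,"twist":0,"dz":0.0,"fingers":0.3},{"dx":-0.054,"dy":0.215,"twist":0,"dz":0.001,"fingers":0.3},{"dx":-0.065,"dy":0.26,"twist":0,"dz":0.002,"fingers":0.3},{"dx":-0.075,"dy":0.3,"twist":0,"dz":0.003,"fingers":0.3},{"dx":-0.083,"dy":0.335,"twist":0,"dz":0.004,"fingers":0.3},{"dx":-0.089,"dy":0.357,"twist":0,"dz":0.004,"fingers":0.3},{"dx":-0.091,"dy":0.3665,"twist":0,"dz":0.004,"fingers":0.3},{"dx":-0.091,"dy":0.3665,"twist":0,"dz":0.004,"fingers":0.3}])

```text
time_s: 14.1
tool_pos: [0.4988, -0.1106, 0.1293]
tcp_rot: [[0.999, 0.053, 0.009], [0.053, -0.999, -0.005], [0.009, 0.005, -1.0]]
wrist_force: [0.4, 0.4, -0.8]
opening: 0.0489
```

Run:
```python
from h import *
p,d=save('side','side8')
go(.4996,-.1099,.057,.056)
b=cv2.imread('pics/side8.png')
cv2.imwrite('pics/s8.png',cv2.resize(b[100:240,240:400],None,fx=4,fy=4,interpolation=cv2.INTER_CUBIC))
```

```text
cur [ 0.4991 -0.1096  0.1294] yaw 0.054 open 0.0491 F [-0.1 -0.1 -0.3] t 14.2 tilt [ 0.0094 -0.0043]
dx -0.0001 dy -0.0000 dz 0.0724 twist -0.002
```

View pics/s8.png

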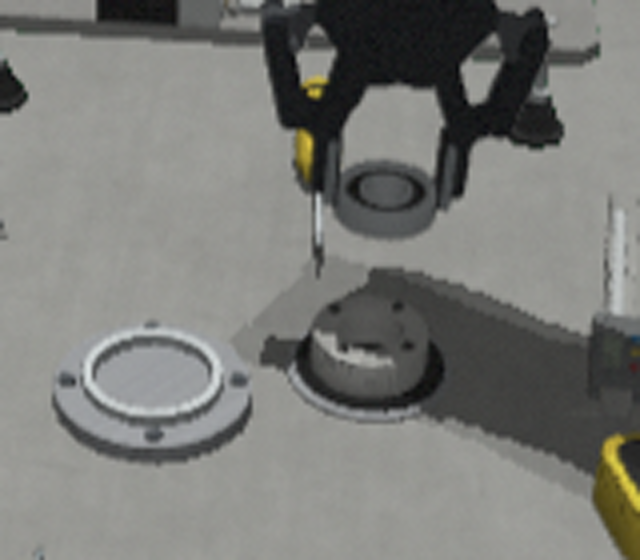

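Run:
```python
from h import *
f=lambda p,s,o:(o[0]+(p[0]+.5)/s-.5,o[1]+(p[1]+.5)/s-.5)
print(atz('side',*f((388,190),4,(240,100)),.1157))
m=np.mean([(334,308),(398,307),(407,345)],0); print(atz('side',*f(((334+407)/2,(308+345)/2),4,(240,100)),.0285))
```

```text
[ 0.49617061 -0.10840256  0.1157    ]
[ 0.49778671 -0.11142397  0.0285    ]
```

```bash
python3 - <<'E'
from h import *
from scipy.optimize import least_squares
d=np.load('pics/side8.npy'); P=cloud('side',d).reshape(-1,3)
b=cv2.imread('pics/side8.png').reshape(-1,3)
for (x,y,zl,zh,r0) in((.496,-.109,.108,.122,.026),(.4978,-.111,.024,.032,.031)):
    m=(np.abs(P[:,0]-x)<.05)&(np.abs(P[:,1]-y)<.05)&(P[:,2]>zl)&(P[:,2]<zh); q=P[m]
    print(len(q),q.min(0).round(4),q.max(0).round(4),np.median(q,0).round(4))
E
python3 - <<'E'
import cv2
b=cv2.imread('pics/side8.png')
cv2.imwrite('pics/s8b.png',cv2.resize(b[130:205,305:365],None,fx=8,fy=8,interpolation=cv2.INTER_CUBIC))
E
```

```text
409 [ 0.46   -0.1367  0.1081] [ 0.5358 -0.0827  0.122 ] [ 0.4971 -0.1026  0.1145]
342 [ 0.4685 -0.1397  0.0243] [ 0.5279 -0.0761  0.0318] [ 0.4985 -0.1061  0.0278]
```

View pics/s8b.png

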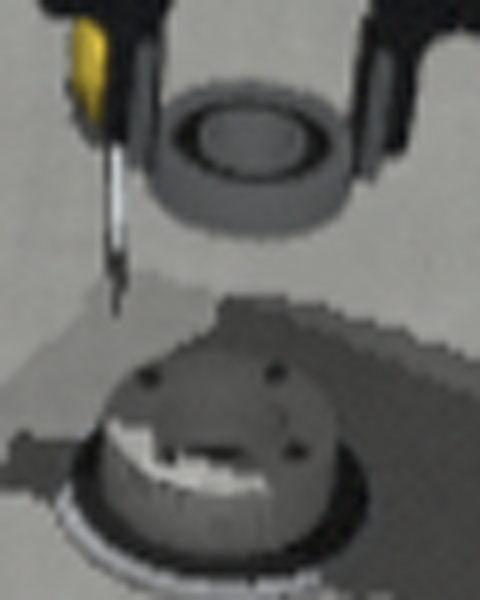

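Emit:
jog_arm(deltas=[{"dx":0,"dy":0.001,"twist":0,"dz":0.01,"fingers":0.3},{"dx":0,"dy":0.001,"twist":0,"dz":0.028,"fingers":0.3},{"dx":0,"dy":0.001,"twist":0,"dz":0.046,"fingers":0.3},{"dx":0,"dy":0.001,"twist":0,"dz":0.06,"fingers":0.3},{"dx":0,"dy":0.001,"twist":0,"dz":0.067,"fingers":0.3},{"dx":0,"dy":0.001,"twist":0,"dz":0.07,"fingers":0.3},{"dx":0,"dy":0.001,"twist":0,"dz":0.0715,"fingers":0.3},{"dx":0,"dy":0.001,"twist":0,"dz":0.0715,"fingers":0.3},{"dx":0,"dy":0.001,"twist":0,"dz":0.0715,"fingers":0.3}])

```text
time_s: 15.05
tool_pos: [0.5002, -0.1111, 0.0586]
tcp_rot: [[0.998, 0.054, 0.01], [0.054, -0.999, -0.005], [0.01, 0.005, -1.0]]
wrist_force: [-0.2, -0.6, -0.6]
opening: 0.0492
```

Run:
```python
from h import *
go(.4996,-.1109,.0555,.056)
```

```text
cur [ 0.5002 -0.1111  0.0586] yaw 0.054 open 0.0492 F [-0.2 -0.6 -0.6] t 15.1 tilt [ 0.0105 -0.0048]
dx -0.0007 dy -0.0003 dz 0.0031 twist -0.002
```

Emit:
jog_arm(deltas=[{"dx":-0.0005,"dy":0,"twist":0,"dz":0.001,"fingers":0.3},{"dx":-0.0006,"dy":0,"twist":0,"dz":0.002,"fingers":0.3},{"dx":-0.0006,"dy":0,"twist":0,"dz":0.0025,"fingers":0.3},{"dx":-0.0006,"dy":0,"twist":0,"dz":0.003,"fingers":0.3},{"dx":-0.0006,"dy":0,"twist":0,"dz":0.003,"fingers":0.3}])

```text
time_s: 15.55
tool_pos: [0.4997, -0.1112, 0.0557]
tcp_rot: [[0.998, 0.054, 0.01], [0.054, -0.999, -0.005], [0.01, 0.005, -1.0]]
wrist_force: [-0.3, 0.2, 0.1]
opening: 0.0491
```

Emit:
jog_arm(deltas=[{"dx":0,"dy":0,"twist":0,"dz":0.0005,"fingers":0.3},{"dx":0,"dy":0,"twist":0,"dz":0.001,"fingers":0.3},{"dx":0,"dy":0,"twist":0,"dz":0.001,"fingers":0.3}])

```text
time_s: 15.85
tool_pos: [0.4997, -0.1112, 0.0556]
tcp_rot: [[0.998, 0.054, 0.01], [0.054, -0.999, -0.005], [0.01, 0.006, -1.0]]
wrist_force: [-4.1, 1.9, 8.9]
opening: 0.0493
```

Seated (+9 N). Release and rise.

Emit:
jog_arm(deltas=[{"dx":0,"dy":0,"twist":0,"dz":-0.0005,"fingers":0.6},{"dx":0,"dy":0,"twist":0,"dz":-0.0005,"fingers":0.64},{"dx":0,"dy":0,"twist":0,"dz":-0.0005,"fingers":0.7},{"dx":0,"dy":0,"twist":0,"dz":-0.0005,"fingers":0.74},{"dx":0,"dy":0,"twist":0,"dz":-0.01,"fingers":0.74},{"dx":0,"dy":0,"twist":0,"dz":-0.03,"fingers":0.74},{"dx":0,"dy":0,"twist":0,"dz":-0.06,"fingers":0.7},{"dx":0,"dy":0,"twist":0,"dz":-0.075,"fingers":0.6},{"dx":0,"dy":0,"twist":0,"dz":-0.08,"fingers":0.56},{"dx":0,"dy":0,"twist":0,"dz":-0.08,"fingers":0.56}])

```text
time_s: 16.85
tool_pos: [0.4992, -0.111, 0.136]
tcp_rot: [[0.998, 0.054, 0.011], [0.054, -0.999, -0.006], [0.011, 0.006, -1.0]]
wrist_force: [-1.2, -0.3, -0.0]
opening: 0.0479
```

Run:
```python
from h import *
go(.5275,.1945,.11,.056)
```

```text
cur [ 0.4992 -0.111   0.136 ] yaw 0.054 open 0.0479 F [-1.2 -0.3 -0. ] t 16.9 tilt [ 0.0114 -0.0055]
dx 0.0445 dy -0.3037 dz 0.0246 twist -0.002
```

Emit:
jog_arm(deltas=[{"dx":0.002,"dy":-0.015,"twist":-0.1,"dz":0,"fingers":0.6},{"dx":0.007,"dy":-0.045,"twist":-0.23,"dz":0,"fingers":0.6},{"dx":0.012,"dy":-0.08,"twist":-0.37,"dz":0,"fingers":0.6},{"dx":0.017,"dy":-0.115,"twist":-0.51,"dz":0,"fingers":0.6},{"dx":0.022,"dy":-0.15,"twist":-0.65,"dz":0.0,"fingers":0.6},{"dx":0.027,"dy":-0.185,"twist":-0.8,"dz":0.005,"fingers":0.6},{"dx":0.032,"dy":-0.22,"twist":-0.94,"dz":0.01,"fingers":0.6},{"dx":0.037,"dy":-0.25,"twist":-1.08,"dz":0.014,"fingers":0.6},{"dx":0.041,"dy":-0.278,"twist":-1.22,"dz":0.018,"fingers":0.6},{"dx":0.044,"dy":-0.295,"twist":-1.36,"dz":0.02,"fingers":0.6},{"dx":0.0445,"dy":-0.3035,"twist":-1.5,"dz":0.02,"fingers":0.6},{"dx":0.0445,"dy":-0.3035,"twist":-1.546,"dz":0.02,"fingers":0.6}])

```text
time_s: 18.05
tool_pos: [0.5263, 0.1955, 0.1125]
tcp_rot: [[-0.036, 0.999, 0.009], [0.999, 0.036, -0.006], [-0.006, 0.008, -1.0]]
wrist_force: [-0.5, 0.0, -0.1]
opening: 0.0515
```

Run:
```python
from h import *
p,d=save('top','top9')
p,d=save('side','side9')
go(.5275,.1945,.06,1.6)
b=cv2.imread('pics/side9.png')
cv2.imwrite('pics/s9.png',cv2.resize(b[160:380,220:390],None,fx=2.7,fy=2.7,interpolation=cv2.INTER_CUBIC))
b=cv2.imread('pics/top9.png')
cv2.imwrite('pics/s9b.png',cv2.resize(b[220:270,290:350],None,fx=11,fy=11,interpolation=cv2.INTER_CUBIC))
```

```text
cur [0.5265 0.1946 0.1128] yaw 1.601 open 0.0514 F [0.6 1.  0.1] t 18.1 tilt [ 0.0089 -0.0058]
dx 0.0002 dy 0.0006 dz 0.0528 twist 0.001
```

View pics/s9.png

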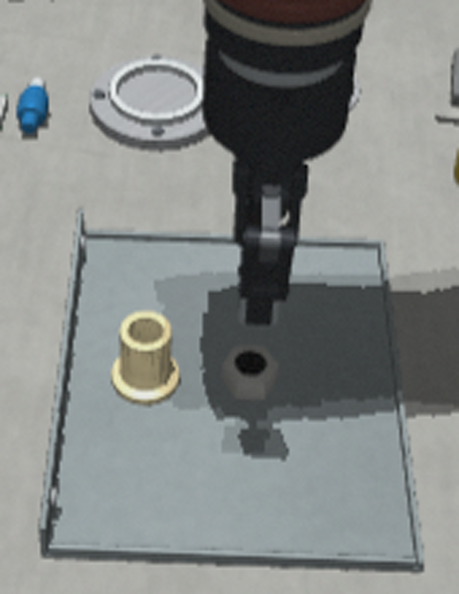

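View pics/s9b.png

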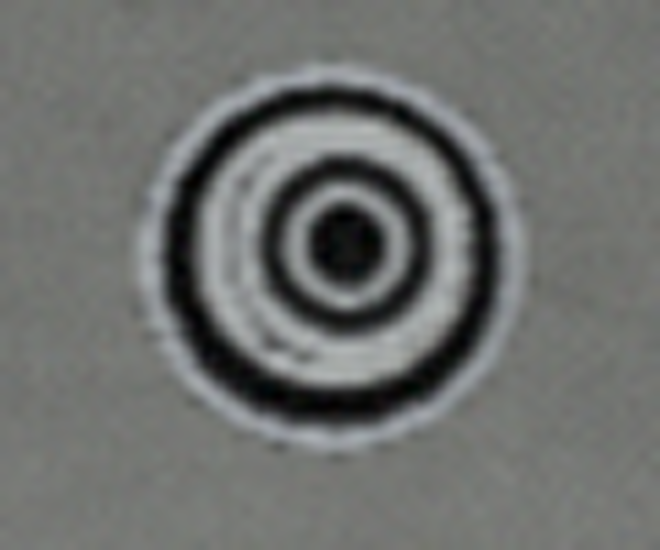

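Run:
```python
from h import *
f=lambda p,s,o:(o[0]+(p[0]+.5)/s-.5,o[1]+(p[1]+.5)/s-.5)
print(atz('top',*f((347,243.5),11,(290,220)),.042),atz('top',*f((338,248),11,(290,220)),.028),atz('top',*f((333,258),11,(290,220)),.004))
```

```text
[ 0.50153884 -0.1105027   0.042     ] [ 0.50078269 -0.10972603  0.028     ] [ 0.49887229 -0.1106736   0.004     ]
```

Emit:
jog_arm(deltas=[{"dx":0,"dy":0.0005,"twist":0,"dz":0.01,"fingers":0.6},{"dx":0,"dy":0.0005,"twist":0,"dz":0.03,"fingers":0.6},{"dx":0,"dy":0.0003,"twist":0,"dz":0.05,"fingers":0.6},{"dx":0,"dy":0,"twist":0,"dz":0.066,"fingers":0.6},{"dx":0,"dy":0,"twist":0,"dz":0.075,"fingers":0.6},{"dx":0,"dy":0,"twist":0,"dz":0.078,"fingers":0.6},{"dx":0,"dy":0,"twist":0,"dz":0.079,"fingers":0.6},{"dx":0,"dy":0,"twist":0,"dz":0.079,"fingers":0.6}])

```text
time_s: 18.95
tool_pos: [0.5277, 0.1942, 0.0345]
tcp_rot: [[-0.03, 0.999, 0.01], [1.0, 0.03, -0.006], [-0.006, 0.01, -1.0]]
wrist_force: [0.8, -0.2, 0.2]
opening: 0.0512
```

Run:
```python
from h import *
go(.527,.1942,.034,1.6)
p,d=save('side','side10')
b=cv2.imread('pics/side10.png')
cv2.imwrite('pics/s10.png',cv2.resize(b[230:350,220:360],None,fx=4.2,fy=4.2,interpolation=cv2.INTER_CUBIC))
```

```text
cur [0.5277 0.1942 0.0345] yaw 1.601 open 0.0512 F [ 0.8 -0.2  0.2] t 18.9 tilt [ 0.01   -0.0057]
dx 0.0001 dy -0.0007 dz 0.0005 twist 0.001
```

View pics/s10.png

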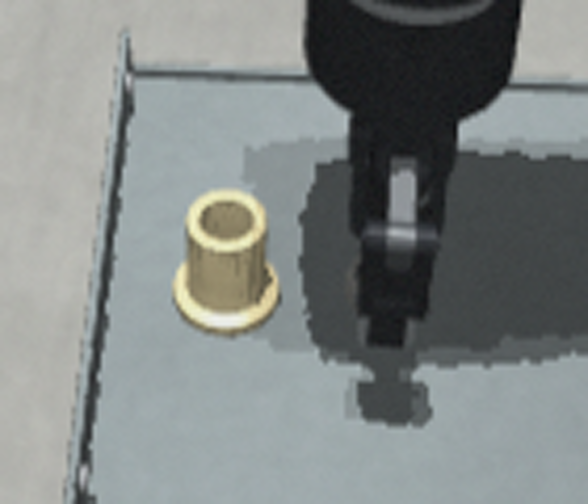

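Emit:
jog_arm(deltas=[{"dx":0,"dy":-0.0007,"twist":0,"dz":0,"fingers":0.54},{"dx":0,"dy":-0.0007,"twist":0,"dz":0,"fingers":0.49},{"dx":0,"dy":-0.0007,"twist":0,"dz":0,"fingers":0.45},{"dx":0,"dy":-0.0007,"twist":0,"dz":0,"fingers":0.42},{"dx":0,"dy":-0.0007,"twist":0,"dz":0,"fingers":0.39},{"dx":0,"dy":-0.0007,"twist":0,"dz":0,"fingers":0.3},{"dx":0,"dy":-0.0007,"twist":0,"dz":0,"fingers":0.2},{"dx":0,"dy":-0.0007,"twist":0,"dz":0,"fingers":0.1},{"dx":0,"dy":-0.0007,"twist":0,"dz":0,"fingers":0.1}])

```text
time_s: 19.9
tool_pos: [0.5273, 0.1943, 0.0353]
tcp_rot: [[-0.031, 0.999, 0.011], [1.0, 0.031, -0.006], [-0.006, 0.011, -1.0]]
wrist_force: [-2.5, 0.6, 5.5]
opening: 0.0314
```

Run:
```python
from h import *
go(.4997,-.1106,.15,1.6)
```

```text
cur [0.5273 0.1943 0.0353] yaw 1.601 open 0.0314 F [-2.5  0.6  5.5] t 19.9 tilt [ 0.0108 -0.0055]
dx -0.3045 dy -0.0357 dz -0.1133 twist 0.001
```

Emit:
jog_arm(deltas=[{"dx":0,"dy":0,"twist":0,"dz":-0.005,"fingers":0.1},{"dx":0,"dy":0,"twist":0,"dz":-0.02,"fingers":0.1},{"dx":0,"dy":0,"twist":0,"dz":-0.045,"fingers":0.1},{"dx":0,"dy":0,"twist":0,"dz":-0.07,"fingers":0.1},{"dx":0,"dy":0,"twist":0,"dz":-0.09,"fingers":0.1},{"dx":0,"dy":0,"twist":0,"dz":-0.105,"fingers":0.1},{"dx":0,"dy":0,"twist":0,"dz":-0.113,"fingers":0.1},{"dx":0,"dy":0,"twist":0,"dz":-0.113,"fingers":0.1}])

```text
time_s: 20.7
tool_pos: [0.5267, 0.195, 0.1495]
tcp_rot: [[-0.031, 0.999, 0.012], [1.0, 0.031, -0.005], [-0.006, 0.012, -1.0]]
wrist_force: [0.7, 0.3, -0.6]
opening: 0.0314
```

Run:
```python
from h import *
go(.4997,-.1106,.15,1.6)
```

```text
cur [0.5267 0.195  0.1495] yaw 1.601 open 0.0314 F [ 0.7  0.3 -0.6] t 20.7 tilt [ 0.0125 -0.0053]
dx -0.3046 dy -0.0364 dz 0.0008 twist 0.001
```

Emit:
jog_arm(deltas=[{"dx":-0.012,"dy":-0.001,"twist":0,"dz":0,"fingers":0.1},{"dx":-0.04,"dy":-0.005,"twist":0,"dz":0,"fingers":0.1},{"dx":-0.075,"dy":-0.009,"twist":0,"dz":0,"fingers":0.1},{"dx":-0.115,"dy":-0.014,"twist":0,"dz":0,"fingers":0.1},{"dx":-0.155,"dy":-0.019,"twist":0,"dz":0,"fingers":0.1},{"dx":-0.195,"dy":-0.024,"twist":0,"dz":0,"fingers":0.1},{"dx":-0.23,"dy":-0.028,"twist":0,"dz":0,"fingers":0.1},{"dx":-0.262,"dy":-0.032,"twist":0,"dz":0,"fingers":0.1},{"dx":-0.286,"dy":-0.034,"twist":0,"dz":0,"fingers":0.1},{"dx":-0.3,"dy":-0.036,"twist":0,"dz":0,"fingers":0.1},{"dx":-0.3045,"dy":-0.0364,"twist":0,"dz":0,"fingers":0.1},{"dx":-0.3045,"dy":-0.0364,"twist":0,"dz":0,"fingers":0.1}])

```text
time_s: 21.9
tool_pos: [0.4993, -0.1105, 0.1503]
tcp_rot: [[-0.03, 0.999, 0.012], [1.0, 0.03, -0.005], [-0.005, 0.012, -1.0]]
wrist_force: [0.0, 0.4, -0.3]
opening: 0.0316
```

Run:
```python
from h import *
p,d=save('top','top11')
p,d=save('side','side11')
go(.4997,-.1106,.0735,1.6)
b=cv2.imread('pics/side11.png')
cv2.imwrite('pics/s11.png',cv2.resize(b[100:220,280:400],None,fx=5,fy=5,interpolation=cv2.INTER_CUBIC))
```

```text
cur [ 0.4995 -0.1096  0.1505] yaw 1.602 open 0.0313 F [ 0.2  0.1 -0.9] t 22.0 tilt [ 0.012  -0.0048]
dx -0.0006 dy -0.0008 dz 0.0770 twist 0.002
```

View pics/s11.png

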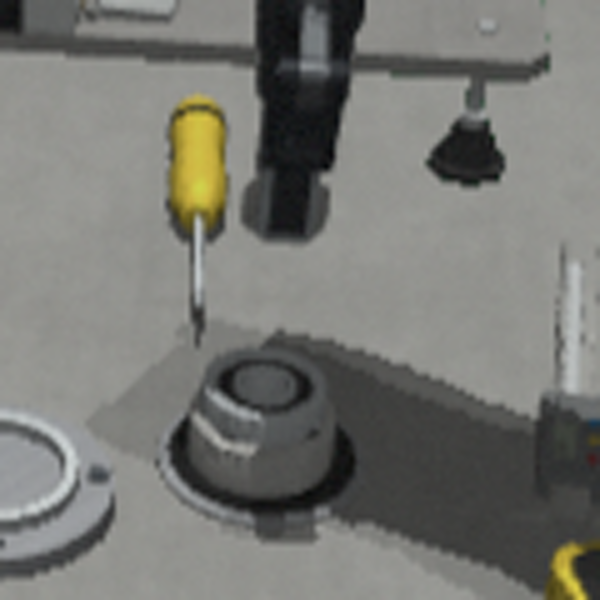

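Emit:
jog_arm(deltas=[{"dx":-0.0005,"dy":-0.0005,"twist":0,"dz":0.01,"fingers":0.1},{"dx":-0.0005,"dy":-0.0008,"twist":0,"dz":0.03,"fingers":0.1},{"dx":-0.0005,"dy":-0.0009,"twist":0,"dz":0.05,"fingers":0.1},{"dx":-0.0006,"dy":-0.001,"twist":0,"dz":0.064,"fingers":0.1},{"dx":-0.0006,"dy":-0.0012,"twist":0,"dz":0.072,"fingers":0.1},{"dx":-0.0006,"dy":-0.0012,"twist":0,"dz":0.075,"fingers":0.1},{"dx":-0.0006,"dy":-0.0012,"twist":0,"dz":0.076,"fingers":0.1},{"dx":-0.0006,"dy":-0.0012,"twist":0,"dz":0.0765,"fingers":0.1},{"dx":-0.0006,"dy":-0.0012,"twist":0,"dz":0.0765,"fingers":0.1}])

```text
time_s: 22.9
tool_pos: [0.4997, -0.1109, 0.0747]
tcp_rot: [[-0.031, 0.999, 0.013], [0.999, 0.031, -0.005], [-0.006, 0.013, -1.0]]
wrist_force: [0.3, -0.3, -0.6]
opening: 0.0319
```

Run:
```python
from h import *
go(.4993,-.1106,.072,1.6)
```

```text
cur [ 0.4997 -0.1109  0.0747] yaw 1.602 open 0.0319 F [ 0.3 -0.3 -0.6] t 22.9 tilt [ 0.0131 -0.0053]
dx 0.0003 dy -0.0005 dz 0.0027 twist 0.002
```

Emit:
jog_arm(deltas=[{"dx":0.0003,"dy":-0.0005,"twist":0,"dz":0.0005,"fingers":0.1},{"dx":0.0003,"dy":-0.0005,"twist":0,"dz":0.001,"fingers":0.1},{"dx":0.0003,"dy":-0.0005,"twist":0,"dz":0.0015,"fingers":0.1},{"dx":0.0003,"dy":-0.0005,"twist":0,"dz":0.002,"fingers":0.1},{"dx":0.0003,"dy":-0.0005,"twist":0,"dz":0.002,"fingers":0.1},{"dx":0.0003,"dy":-0.0005,"twist":0,"dz":0.002,"fingers":0.1}])

```text
time_s: 23.5
tool_pos: [0.4992, -0.1106, 0.0727]
tcp_rot: [[-0.031, 0.999, 0.013], [0.999, 0.031, -0.005], [-0.006, 0.013, -1.0]]
wrist_force: [0.5, 0.3, -0.6]
opening: 0.0314
```

Emit:
jog_arm(deltas=[{"dx":0,"dy":0,"twist":0,"dz":0.0005,"fingers":0.1},{"dx":0,"dy":0,"twist":0,"dz":0.001,"fingers":0.1},{"dx":0,"dy":0,"twist":0,"dz":0.0015,"fingers":0.1},{"dx":0,"dy":0,"twist":0,"dz":0.0015,"fingers":0.1}])

```text
time_s: 23.9
tool_pos: [0.4994, -0.1106, 0.0722]
tcp_rot: [[-0.031, 0.999, 0.013], [0.999, 0.031, -0.006], [-0.006, 0.013, -1.0]]
wrist_force: [-4.6, 0.9, 9.9]
opening: 0.0313
```

Seated. Release and rise.

Emit:
jog_arm(deltas=[{"dx":0,"dy":0,"twist":0,"dz":0,"fingers":0.38},{"dx":0,"dy":0,"twist":0,"dz":0,"fingers":0.42},{"dx":0,"dy":0,"twist":0,"dz":0,"fingers":0.5},{"dx":0,"dy":0,"twist":0,"dz":0,"fingers":0.55},{"dx":0,"dy":0,"twist":0,"dz":-0.01,"fingers":0.55},{"dx":0,"dy":0,"twist":0,"dz":-0.03,"fingers":0.55},{"dx":0,"dy":0,"twist":0,"dz":-0.055,"fingers":0.55},{"dx":0,"dy":0,"twist":0,"dz":-0.072,"fingers":0.55},{"dx":0,"dy":0,"twist":0,"dz":-0.078,"fingers":0.55},{"dx":0,"dy":0,"twist":0,"dz":-0.078,"fingers":0.55}])

```text
time_s: 24.9
tool_pos: [0.4989, -0.1105, 0.1513]
tcp_rot: [[-0.031, 0.999, 0.015], [0.999, 0.032, -0.006], [-0.007, 0.015, -1.0]]
wrist_force: [0.1, 0.1, -0.7]
opening: 0.047
```

Run:
```python
from h import *
go(.589,.2,.13,1.6)
```

```text
cur [ 0.4989 -0.1105  0.1513] yaw 1.602 open 0.047 F [ 0.1  0.1 -0.7] t 24.9 tilt [ 0.0149 -0.0064]
dx 0.3076 dy 0.0995 dz 0.0206 twist 0.002
```

Emit:
jog_arm(deltas=[{"dx":0.012,"dy":0.004,"twist":0,"dz":0,"fingers":0.55},{"dx":0.04,"dy":0.013,"twist":0,"dz":0,"fingers":0.55},{"dx":0.08,"dy":0.026,"twist":0,"dz":0,"fingers":0.55},{"dx":0.12,"dy":0.039,"twist":0,"dz":0,"fingers":0.55},{"dx":0.16,"dy":0.052,"twist":0,"dz":0,"fingers":0.55},{"dx":0.2,"dy":0.065,"twist":0,"dz":0,"fingers":0.55},{"dx":0.235,"dy":0.076,"twist":0,"dz":0,"fingers":0.55},{"dx":0.265,"dy":0.086,"twist":0,"dz":0.005,"fingers":0.55},{"dx":0.29,"dy":0.094,"twist":0,"dz":0.01,"fingers":0.55},{"dx":0.303,"dy":0.098,"twist":0,"dz":0.016,"fingers":0.55},{"dx":0.3075,"dy":0.0995,"twist":0,"dz":0.02,"fingers":0.55},{"dx":0.3075,"dy":0.0995,"twist":0,"dz":0.02,"fingers":0.55}])

```text
time_s: 26.1
tool_pos: [0.5881, 0.1999, 0.1292]
tcp_rot: [[-0.032, 0.999, 0.013], [0.999, 0.032, -0.007], [-0.007, 0.013, -1.0]]
wrist_force: [-0.2, -0.7, 0.3]
opening: 0.0469
```

Run:
```python
from h import *
p,d=save('top','top12')
p,d=save('side','side12')
go(.589,.2,.06,1.6)
b=cv2.imread('pics/side12.png')
cv2.imwrite('pics/s12.png',cv2.resize(b[160:380,220:390],None,fx=2.7,fy=2.7,interpolation=cv2.INTER_CUBIC))
b=cv2.imread('pics/top12.png')
cv2.imwrite('pics/s12b.png',cv2.resize(b[220:270,290:350],None,fx=11,fy=11,interpolation=cv2.INTER_CUBIC))
```

```text
cur [0.5887 0.199  0.1305] yaw 1.601 open 0.0465 F [-0.3 -1.3 -0.3] t 26.2 tilt [ 0.0144 -0.0068]
dx 0.0015 dy -0.0007 dz 0.0704 twist 0.001
```

View pics/s12.png

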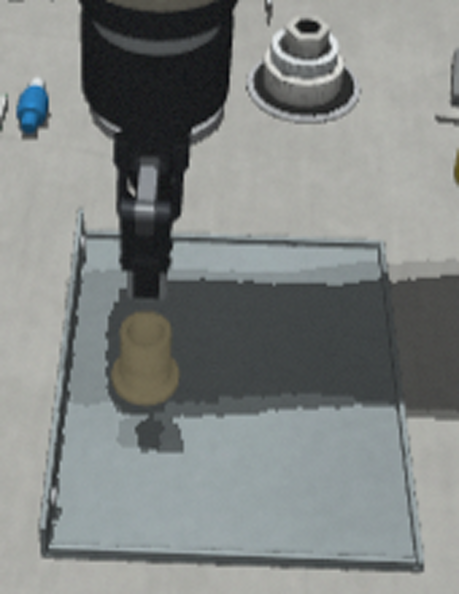

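View pics/s12b.png

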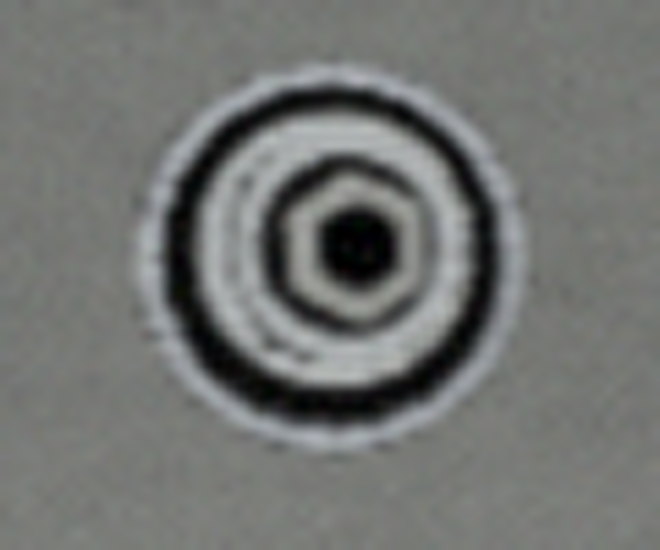

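Emit:
jog_arm(deltas=[{"dx":0.001,"dy":0.0003,"twist":0,"dz":0.01,"fingers":0.55},{"dx":0.001,"dy":0.0003,"twist":0,"dz":0.03,"fingers":0.55},{"dx":0.001,"dy":0.0003,"twist":0,"dz":0.05,"fingers":0.55},{"dx":0.001,"dy":0.0003,"twist":0,"dz":0.066,"fingers":0.55},{"dx":0.001,"dy":0.0003,"twist":0,"dz":0.075,"fingers":0.55},{"dx":0.001,"dy":0.0003,"twist":0,"dz":0.078,"fingers":0.55},{"dx":0.001,"dy":0.0003,"twist":0,"dz":0.0785,"fingers":0.55},{"dx":0.001,"dy":0.0003,"twist":0,"dz":0.0785,"fingers":0.55}])

```text
time_s: 27.0
tool_pos: [0.5907, 0.1995, 0.0528]
tcp_rot: [[-0.031, 0.999, 0.016], [1.0, 0.031, -0.007], [-0.007, 0.015, -1.0]]
wrist_force: [-0.0, 0.7, 0.8]
opening: 0.0469
```

Run:
```python
from h import *
go(.590,.1998,.052,1.6)
```

```text
cur [0.5907 0.1995 0.0528] yaw 1.601 open 0.0469 F [-0.   0.7  0.8] t 27.0 tilt [ 0.0156 -0.0066]
dx 0.0003 dy -0.0007 dz 0.0008 twist 0.001
```

Emit:
jog_arm(deltas=[{"dx":0.0003,"dy":-0.0005,"twist":0,"dz":0.0005,"fingers":0.5},{"dx":0.0003,"dy":-0.0005,"twist":0,"dz":0.0005,"fingers":0.44},{"dx":0.0003,"dy":-0.0005,"twist":0,"dz":0.0005,"fingers":0.4},{"dx":0.0003,"dy":-0.0005,"twist":0,"dz":0.0005,"fingers":0.38},{"dx":0.0003,"dy":-0.0005,"twist":0,"dz":0.0005,"fingers":0.34},{"dx":0.0003,"dy":-0.0005,"twist":0,"dz":0.0005,"fingers":0.25},{"dx":0.0003,"dy":-0.0005,"twist":0,"dz":0.0005,"fingers":0.1},{"dx":0.0003,"dy":-0.0005,"twist":0,"dz":0.0005,"fingers":0.1},{"dx":0.0003,"dy":-0.0005,"twist":0,"dz":0.0005,"fingers":0.1}])

```text
time_s: 27.9
tool_pos: [0.5905, 0.2001, 0.0529]
tcp_rot: [[-0.031, 0.999, 0.016], [1.0, 0.031, -0.006], [-0.007, 0.016, -1.0]]
wrist_force: [-2.6, 1.7, 5.2]
opening: 0.0287
```

Run:
```python
from h import *
go(.590,.1998,.18,1.6)
```

```text
cur [0.5905 0.2001 0.0529] yaw 1.602 open 0.0287 F [-2.6  1.7  5.2] t 27.9 tilt [ 0.0164 -0.0061]
dx -0.0011 dy 0.0016 dz -0.1271 twist 0.002
```

Emit:
jog_arm(deltas=[{"dx":0,"dy":0,"twist":0,"dz":-0.005,"fingers":0.1},{"dx":0,"dy":0,"twist":0,"dz":-0.02,"fingers":0.1},{"dx":0,"dy":0,"twist":0,"dz":-0.045,"fingers":0.1},{"dx":-0.001,"dy":0.001,"twist":0,"dz":-0.07,"fingers":0.1},{"dx":-0.001,"dy":0.0015,"twist":0,"dz":-0.095,"fingers":0.1},{"dx":-0.001,"dy":0.0015,"twist":0,"dz":-0.11,"fingers":0.1},{"dx":-0.001,"dy":0.0015,"twist":0,"dz":-0.117,"fingers":0.1},{"dx":-0.001,"dy":0.0015,"twist":0,"dz":-0.117,"fingers":0.1}])

```text
time_s: 28.7
tool_pos: [0.5904, 0.1999, 0.1707]
tcp_rot: [[-0.031, 0.999, 0.017], [1.0, 0.031, -0.006], [-0.007, 0.017, -1.0]]
wrist_force: [-0.1, 0.1, -2.4]
opening: 0.0285
```

Run:
```python
from h import *
go(.609,-.072,.16,1.6)
```

```text
cur [0.5904 0.1999 0.1707] yaw 1.602 open 0.0285 F [-0.1  0.1 -2.4] t 28.7 tilt [ 0.0175 -0.006 ]
dx -0.2722 dy 0.0100 dz 0.0127 twist 0.002
```

Emit:
jog_arm(deltas=[{"dx":-0.01,"dy":0,"twist":0,"dz":0,"fingers":0.1},{"dx":-0.03,"dy":0.001,"twist":0,"dz":0,"fingers":0.1},{"dx":-0.062,"dy":0.002,"twist":0,"dz":0,"fingers":0.1},{"dx":-0.098,"dy":0.004,"twist":0,"dz":0,"fingers":0.1},{"dx":-0.134,"dy":0.005,"twist":0,"dz":0,"fingers":0.1},{"dx":-0.17,"dy":0.006,"twist":0,"dz":0,"fingers":0.1},{"dx":-0.203,"dy":0.008,"twist":0,"dz":0.004,"fingers":0.1},{"dx":-0.232,"dy":0.009,"twist":0,"dz":0.008,"fingers":0.1},{"dx":-0.255,"dy":0.01,"twist":0,"dz":0.012,"fingers":0.1},{"dx":-0.268,"dy":0.01,"twist":0,"dz":0.013,"fingers":0.1},{"dx":-0.272,"dy":0.01,"twist":0,"dz":0.013,"fingers":0.1},{"dx":-0.272,"dy":0.01,"twist":0,"dz":0.013,"fingers":0.1}])

```text
time_s: 29.9
tool_pos: [0.6087, -0.0718, 0.1593]
tcp_rot: [[-0.03, 0.999, 0.017], [1.0, 0.03, -0.006], [-0.006, 0.017, -1.0]]
wrist_force: [-0.1, 0.9, -1.7]
opening: 0.0289
```

Run:
```python
from h import *
p,d=save('side','side13')
go(.609,-.072,.0605,1.6)
b=cv2.imread('pics/side13.png')
cv2.imwrite('pics/s13.png',cv2.resize(b[100:240,220:360],None,fx=4.2,fy=4.2,interpolation=cv2.INTER_CUBIC))
```

```text
cur [ 0.6089 -0.0712  0.1596] yaw 1.602 open 0.0284 F [ 0.6  0.1 -2. ] t 29.9 tilt [ 0.0171 -0.0056]
dx -0.0002 dy -0.0016 dz 0.0991 twist 0.002
```

View pics/s13.png

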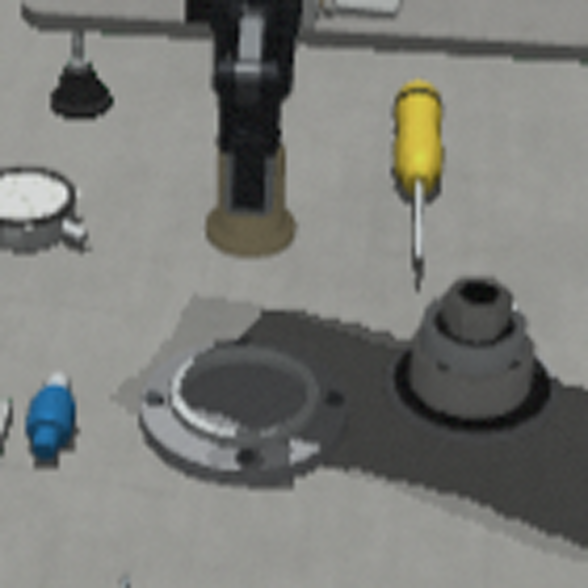

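Emit:
jog_arm(deltas=[{"dx":0,"dy":0,"twist":0,"dz":0.01,"fingers":0.1},{"dx":0,"dy":-0.0005,"twist":0,"dz":0.03,"fingers":0.1},{"dx":0,"dy":-0.001,"twist":0,"dz":0.05,"fingers":0.1},{"dx":0,"dy":-0.001,"twist":0,"dz":0.067,"fingers":0.1},{"dx":0,"dy":-0.0013,"twist":0,"dz":0.08,"fingers":0.1},{"dx":0,"dy":-0.0016,"twist":0,"dz":0.088,"fingers":0.1},{"dx":0,"dy":-0.0016,"twist":0,"dz":0.093,"fingers":0.1},{"dx":0,"dy":-0.0016,"twist":0,"dz":0.096,"fingers":0.1},{"dx":0,"dy":-0.0016,"twist":0,"dz":0.0975,"fingers":0.1},{"dx":0,"dy":-0.0016,"twist":0,"dz":0.0975,"fingers":0.1}])

```text
time_s: 30.95
tool_pos: [0.6092, -0.0719, 0.0624]
tcp_rot: [[-0.031, 0.999, 0.018], [0.999, 0.031, -0.006], [-0.006, 0.018, -1.0]]
wrist_force: [0.0, 0.6, -2.0]
opening: 0.0287
```

Run:
```python
from h import *
p,d=save('side','side14')
go(.609,-.072,.0599,1.6)
b=cv2.imread('pics/side14.png')
cv2.imwrite('pics/s14.png',cv2.resize(b[150:230,230:330],None,fx=6,fy=6,interpolation=cv2.INTER_CUBIC))
```

```text
cur [ 0.6092 -0.0719  0.0626] yaw 1.602 open 0.0288 F [ 0.9  0.2 -1.4] t 31.0 tilt [ 0.0178 -0.0058]
dx -0.0001 dy -0.0003 dz 0.0027 twist 0.002
```

View pics/s14.png

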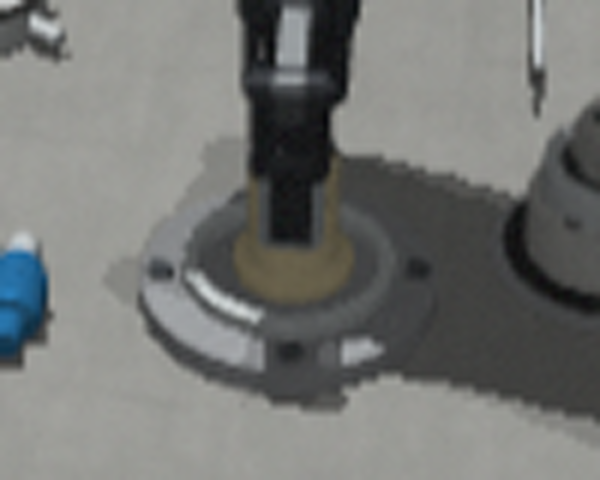

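Bush is centred in the collar (flange 233–353, collar 185–395). Lower to contact.

Emit:
jog_arm(deltas=[{"dx":0,"dy":0,"twist":0,"dz":0.001,"fingers":0.1},{"dx":0,"dy":0,"twist":0,"dz":0.0015,"fingers":0.1},{"dx":0,"dy":0,"twist":0,"dz":0.002,"fingers":0.1},{"dx":0,"dy":0,"twist":0,"dz":0.0025,"fingers":0.1},{"dx":0,"dy":0,"twist":0,"dz":0.003,"fingers":0.1},{"dx":0,"dy":0,"twist":0,"dz":0.003,"fingers":0.1}])

```text
time_s: 31.6
tool_pos: [0.6094, -0.072, 0.06]
tcp_rot: [[-0.031, 0.999, 0.018], [0.999, 0.031, -0.006], [-0.007, 0.018, -1.0]]
wrist_force: [-0.7, 0.2, 2.8]
opening: 0.0285
```

Emit:
jog_arm(deltas=[{"dx":0,"dy":0,"twist":0,"dz":0.0005,"fingers":0.1},{"dx":0,"dy":0,"twist":0,"dz":0.0005,"fingers":0.34},{"dx":0,"dy":0,"twist":0,"dz":0,"fingers":0.38},{"dx":0,"dy":0,"twist":0,"dz":0,"fingers":0.44},{"dx":0,"dy":0,"twist":0,"dz":0,"fingers":0.5},{"dx":0,"dy":0,"twist":0,"dz":0,"fingers":0.5},{"dx":0,"dy":0,"twist":0,"dz":-0.01,"fingers":0.5},{"dx":0,"dy":0.0005,"twist":0,"dz":-0.03,"fingers":0.5},{"dx":0,"dy":0.001,"twist":0,"dz":-0.06,"fingers":0.5},{"dx":0,"dy":0.0015,"twist":0,"dz":-0.085,"fingers":0.5},{"dx":0,"dy":0.0015,"twist":0,"dz":-0.1,"fingers":0.5},{"dx":0,"dy":0.0015,"twist":0,"dz":-0.1,"fingers":0.5}])

```text
time_s: 32.8
tool_pos: [0.6104, -0.0717, 0.1629]
tcp_rot: [[-0.031, 0.999, 0.022], [0.999, 0.031, -0.007], [-0.008, 0.022, -1.0]]
wrist_force: [1.1, -0.9, -0.5]
opening: 0.0424
```

Run:
```python
from h import *
go(.4990,-.1106,.13,1.6)
```

```text
cur [ 0.6104 -0.0717  0.1629] yaw 1.602 open 0.0424 F [ 1.1 -0.9 -0.5] t 32.8 tilt [ 0.0221 -0.0074]
dx -0.0351 dy -0.1133 dz 0.0307 twist 0.002
```

Emit:
jog_arm(deltas=[{"dx":-0.004,"dy":-0.012,"twist":0,"dz":0,"fingers":0.55},{"dx":-0.011,"dy":-0.035,"twist":0,"dz":0,"fingers":0.55},{"dx":-0.019,"dy":-0.062,"twist":0,"dz":0,"fingers":0.55},{"dx":-0.027,"dy":-0.088,"twist":0,"dz":0.005,"fingers":0.55},{"dx":-0.033,"dy":-0.106,"twist":0,"dz":0.015,"fingers":0.55},{"dx":-0.035,"dy":-0.113,"twist":0,"dz":0.025,"fingers":0.55},{"dx":-0.035,"dy":-0.113,"twist":0,"dz":0.03,"fingers":0.55},{"dx":-0.035,"dy":-0.113,"twist":0,"dz":0.03,"fingers":0.55}])

```text
time_s: 33.6
tool_pos: [0.4987, -0.1101, 0.1292]
tcp_rot: [[-0.031, 0.999, 0.02], [1.0, 0.031, -0.006], [-0.007, 0.02, -1.0]]
wrist_force: [0.4, 0.5, -0.5]
opening: 0.0471
```

Run:
```python
from h import *
p,d=save('side','side15')
p,d=save('top','top15')
go(.4994,-.1106,.0735,1.6)
b=cv2.imread('pics/side15.png')
cv2.imwrite('pics/s15.png',cv2.resize(b[110:230,220:360],None,fx=5,fy=5,interpolation=cv2.INTER_CUBIC))
```

```text
cur [ 0.4995 -0.1103  0.1305] yaw 1.602 open 0.047 F [-0.2  0.4 -0.1] t 33.7 tilt [ 0.0219 -0.0071]
dx 0.0001 dy -0.0014 dz 0.0570 twist 0.002
```

View pics/s15.png

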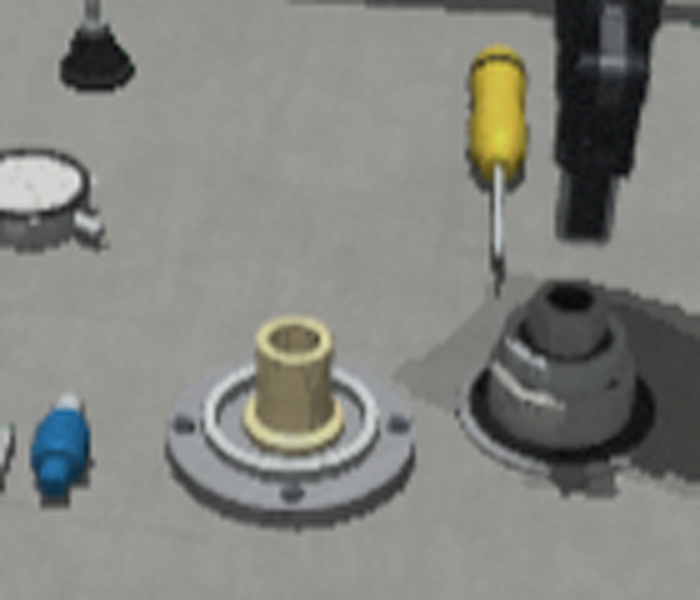

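Bush stands upright, centred in the collar. Descend on the nut.

Emit:
jog_arm(deltas=[{"dx":0,"dy":-0.0005,"twist":0,"dz":0.01,"fingers":0.55},{"dx":0,"dy":-0.001,"twist":0,"dz":0.027,"fingers":0.55},{"dx":0,"dy":-0.0013,"twist":0,"dz":0.042,"fingers":0.55},{"dx":0,"dy":-0.0014,"twist":0,"dz":0.052,"fingers":0.55},{"dx":0,"dy":-0.0014,"twist":0,"dz":0.056,"fingers":0.55},{"dx":0,"dy":-0.0014,"twist":0,"dz":0.0565,"fingers":0.55},{"dx":0,"dy":-0.0014,"twist":0,"dz":0.0565,"fingers":0.55}])

```text
time_s: 34.4
tool_pos: [0.4996, -0.1108, 0.0744]
tcp_rot: [[-0.031, 0.999, 0.022], [0.999, 0.032, -0.007], [-0.008, 0.022, -1.0]]
wrist_force: [0.5, 0.0, 0.4]
opening: 0.0471
```

Run:
```python
from h import *
go(.4994,-.1106,.0735,1.6)
```

```text
cur [ 0.4996 -0.1108  0.0744] yaw 1.602 open 0.0471 F [0.5 0.  0.4] t 34.4 tilt [ 0.0224 -0.0074]
dx 0.0003 dy -0.0003 dz 0.0009 twist 0.002
```

Emit:
jog_arm(deltas=[{"dx":0.0003,"dy":-0.0003,"twist":0,"dz":0.0008,"fingers":0.5},{"dx":0.0003,"dy":-0.0003,"twist":0,"dz":0.0008,"fingers":0.46},{"dx":0.0003,"dy":-0.0003,"twist":0,"dz":0.0008,"fingers":0.43},{"dx":0.0003,"dy":-0.0003,"twist":0,"dz":0.0008,"fingers":0.41},{"dx":0.0003,"dy":-0.0003,"twist":0,"dz":0.0008,"fingers":0.38},{"dx":0.0003,"dy":-0.0003,"twist":0,"dz":0.0008,"fingers":0.3},{"dx":0.0003,"dy":-0.0003,"twist":0,"dz":0.0008,"fingers":0.1},{"dx":0.0003,"dy":-0.0003,"twist":0,"dz":0.0008,"fingers":0.1},{"dx":0.0003,"dy":-0.0003,"twist":0,"dz":0.0008,"fingers":0.1},{"dx":0.0003,"dy":-0.0003,"twist":0,"dz":0,"fingers":0.1}])

```text
time_s: 35.4
tool_pos: [0.4994, -0.1106, 0.0745]
tcp_rot: [[-0.031, 0.999, 0.023], [0.999, 0.031, -0.007], [-0.008, 0.022, -1.0]]
wrist_force: [0.2, 0.6, -1.5]
opening: 0.0311
```

Emit:
jog_arm(deltas=[{"dx":0,"dy":0,"twist":0,"dz":-0.005,"fingers":0.1},{"dx":0,"dy":0,"twist":0,"dz":-0.02,"fingers":0.1},{"dx":0,"dy":0,"twist":0,"dz":-0.04,"fingers":0.1},{"dx":0,"dy":0,"twist":0,"dz":-0.06,"fingers":0.1},{"dx":0,"dy":0,"twist":0,"dz":-0.07,"fingers":0.1},{"dx":0,"dy":0,"twist":0,"dz":-0.07,"fingers":0.1}])

```text
time_s: 36.0
tool_pos: [0.4988, -0.1106, 0.1466]
tcp_rot: [[-0.031, 0.999, 0.025], [0.999, 0.032, -0.009], [-0.01, 0.025, -1.0]]
wrist_force: [-0.2, -0.1, -0.2]
opening: 0.031
```

Run:
```python
from h import *
go(.5275,.1943,.12,1.6)
```

```text
cur [ 0.4988 -0.1106  0.1466] yaw 1.602 open 0.031 F [-0.2 -0.1 -0.2] t 36.0 tilt [ 0.0254 -0.0089]
dx 0.3040 dy 0.0376 dz 0.0246 twist 0.002
```

Emit:
jog_arm(deltas=[{"dx":0.012,"dy":0.001,"twist":0,"dz":0,"fingers":0.1},{"dx":0.04,"dy":0.005,"twist":0,"dz":0,"fingers":0.1},{"dx":0.075,"dy":0.009,"twist":0,"dz":0,"fingers":0.1},{"dx":0.115,"dy":0.014,"twist":0,"dz":0,"fingers":0.1},{"dx":0.155,"dy":0.019,"twist":0,"dz":0,"fingers":0.1},{"dx":0.195,"dy":0.024,"twist":0,"dz":0.003,"fingers":0.1},{"dx":0.23,"dy":0.028,"twist":0,"dz":0.008,"fingers":0.1},{"dx":0.262,"dy":0.032,"twist":0,"dz":0.014,"fingers":0.1},{"dx":0.286,"dy":0.035,"twist":0,"dz":0.02,"fingers":0.1},{"dx":0.3,"dy":0.037,"twist":0,"dz":0.024,"fingers":0.1},{"dx":0.304,"dy":0.0375,"twist":0,"dz":0.0246,"fingers":0.1},{"dx":0.304,"dy":0.0375,"twist":0,"dz":0.0246,"fingers":0.1}])

```text
time_s: 37.2
tool_pos: [0.5269, 0.1943, 0.1196]
tcp_rot: [[-0.032, 0.999, 0.024], [0.999, 0.032, -0.009], [-0.01, 0.024, -1.0]]
wrist_force: [0.5, 0.5, -0.6]
opening: 0.0312
```

Run:
```python
from h import *
go(.5275,.1943,.0405,1.6)
```

```text
cur [0.5269 0.1943 0.1196] yaw 1.603 open 0.0312 F [ 0.5  0.5 -0.6] t 37.2 tilt [ 0.0244 -0.0092]
dx 0.0008 dy -0.0013 dz 0.0790 twist 0.003
```

Emit:
jog_arm(deltas=[{"dx":0,"dy":0,"twist":0,"dz":0.01,"fingers":0.1},{"dx":0.0003,"dy":-0.0005,"twist":0,"dz":0.028,"fingers":0.1},{"dx":0.0005,"dy":-0.001,"twist":0,"dz":0.047,"fingers":0.1},{"dx":0.0007,"dy":-0.0013,"twist":0,"dz":0.063,"fingers":0.1},{"dx":0.0008,"dy":-0.0013,"twist":0,"dz":0.073,"fingers":0.1},{"dx":0.0008,"dy":-0.0013,"twist":0,"dz":0.077,"fingers":0.1},{"dx":0.0008,"dy":-0.0014,"twist":0,"dz":0.0785,"fingers":0.1},{"dx":0.0008,"dy":-0.0014,"twist":0,"dz":0.0785,"fingers":0.1},{"dx":0.0008,"dy":-0.0014,"twist":0,"dz":0.0785,"fingers":0.1}])

```text
time_s: 38.1
tool_pos: [0.528, 0.1944, 0.0419]
tcp_rot: [[-0.032, 0.999, 0.026], [0.999, 0.032, -0.009], [-0.01, 0.025, -1.0]]
wrist_force: [0.1, -0.8, -0.5]
opening: 0.0312
```

Run:
```python
from h import *
p,d=save('side','side16')
go(.5273,.1943,.0375,1.6)
b=cv2.imread('pics/side16.png')
cv2.imwrite('pics/s16.png',cv2.resize(b[230:350,220:360],None,fx=4.2,fy=4.2,interpolation=cv2.INTER_CUBIC))
```

```text
cur [0.528  0.1944 0.0418] yaw 1.603 open 0.0313 F [-0.6  0.3  0.7] t 38.1 tilt [ 0.0256 -0.0091]
dx -0.0001 dy -0.0008 dz 0.0043 twist 0.003
```

View pics/s16.png

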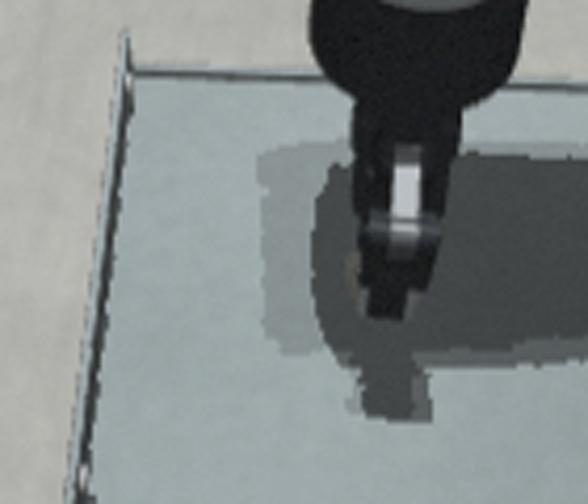

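Emit:
jog_arm(deltas=[{"dx":0,"dy":-0.0007,"twist":0,"dz":0.0015,"fingers":0.1},{"dx":0,"dy":-0.0007,"twist":0,"dz":0.0025,"fingers":0.1},{"dx":0,"dy":-0.0007,"twist":0,"dz":0.0033,"fingers":0.1},{"dx":0,"dy":-0.0007,"twist":0,"dz":0.004,"fingers":0.1},{"dx":0,"dy":-0.0007,"twist":0,"dz":0.0045,"fingers":0.1},{"dx":0,"dy":-0.0007,"twist":0,"dz":0.005,"fingers":0.1},{"dx":0,"dy":-0.0007,"twist":0,"dz":0.005,"fingers":0.1}])

```text
time_s: 38.85
tool_pos: [0.5274, 0.1944, 0.0373]
tcp_rot: [[-0.032, 0.999, 0.026], [0.999, 0.032, -0.009], [-0.01, 0.025, -1.0]]
wrist_force: [-3.1, -0.2, 5.3]
opening: 0.0312
```

Emit:
jog_arm(deltas=[{"dx":0,"dy":0,"twist":0,"dz":0,"fingers":0.38},{"dx":0,"dy":0,"twist":0,"dz":0,"fingers":0.42},{"dx":0,"dy":0,"twist":0,"dz":0,"fingers":0.5},{"dx":0,"dy":0,"twist":0,"dz":0,"fingers":0.55},{"dx":0,"dy":0,"twist":0,"dz":-0.01,"fingers":0.55},{"dx":0,"dy":0,"twist":0,"dz":-0.03,"fingers":0.6},{"dx":0,"dy":0.001,"twist":0,"dz":-0.06,"fingers":0.65},{"dx":0,"dy":0.002,"twist":0,"dz":-0.085,"fingers":0.7},{"dx":0,"dy":0.002,"twist":0,"dz":-0.095,"fingers":0.72},{"dx":0,"dy":0.002,"twist":0,"dz":-0.095,"fingers":0.72}])

```text
time_s: 39.85
tool_pos: [0.528, 0.1955, 0.1341]
tcp_rot: [[-0.032, 0.999, 0.029], [0.999, 0.032, -0.009], [-0.01, 0.028, -1.0]]
wrist_force: [0.3, -0.5, 0.4]
opening: 0.0615
```

Run:
```python
from h import *
go(.4997,-.1112,.12,.056)
```

```text
cur [0.528  0.1955 0.1341] yaw 1.603 open 0.0615 F [ 0.3 -0.5  0.4] t 39.9 tilt [ 0.0286 -0.0087]
dx -0.3055 dy -0.0386 dz 0.0160 twist 1.547
```

Emit:
jog_arm(deltas=[{"dx":-0.012,"dy":-0.001,"twist":0,"dz":0,"fingers":0.74},{"dx":-0.04,"dy":-0.005,"twist":0,"dz":0,"fingers":0.74},{"dx":-0.078,"dy":-0.01,"twist":0,"dz":0,"fingers":0.74},{"dx":-0.118,"dy":-0.015,"twist":0,"dz":0,"fingers":0.74},{"dx":-0.158,"dy":-0.02,"twist":0,"dz":0,"fingers":0.74},{"dx":-0.198,"dy":-0.025,"twist":0,"dz":0,"fingers":0.74},{"dx":-0.235,"dy":-0.03,"twist":0,"dz":0.003,"fingers":0.74},{"dx":-0.267,"dy":-0.034,"twist":0,"dz":0.007,"fingers":0.74},{"dx":-0.29,"dy":-0.037,"twist":0,"dz":0.012,"fingers":0.74},{"dx":-0.302,"dy":-0.0384,"twist":0,"dz":0.016,"fingers":0.74},{"dx":-0.3055,"dy":-0.0386,"twist":0,"dz":0.016,"fingers":0.74},{"dx":-0.3055,"dy":-0.0386,"twist":0,"dz":0.016,"fingers":0.74}])

```text
time_s: 41.05
tool_pos: [0.4993, -0.111, 0.1194]
tcp_rot: [[-0.032, 0.999, 0.028], [0.999, 0.032, -0.008], [-0.009, 0.027, -1.0]]
wrist_force: [0.9, 0.6, -0.4]
opening: 0.0635
```

Run:
```python
from h import *
p,d=save('side','side17'); p,d=save('top','top17')
go(.4997,-.1108,.0565,1.6)
b=cv2.imread('pics/side17.png')
cv2.imwrite('pics/s17.png',cv2.resize(b[110:340,210:380],None,fx=2.6,fy=2.6,interpolation=cv2.INTER_CUBIC))
b=cv2.imread('pics/top17.png')
cv2.imwrite('pics/s17b.png',cv2.resize(b[180:280,145:255],None,fx=6,fy=6,interpolation=cv2.INTER_CUBIC))
```

```text
cur [ 0.4997 -0.1104  0.1199] yaw 1.604 open 0.0636 F [0.4 0.9 0.3] t 41.1 tilt [ 0.0283 -0.0083]
dx 0.0002 dy -0.0018 dz 0.0634 twist 0.004
```

View pics/s17.png

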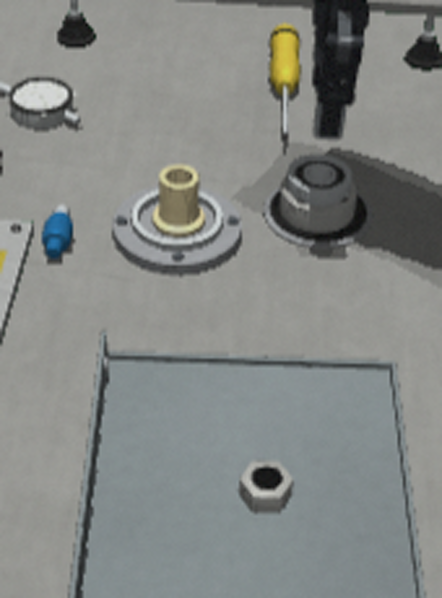

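View pics/s17b.png

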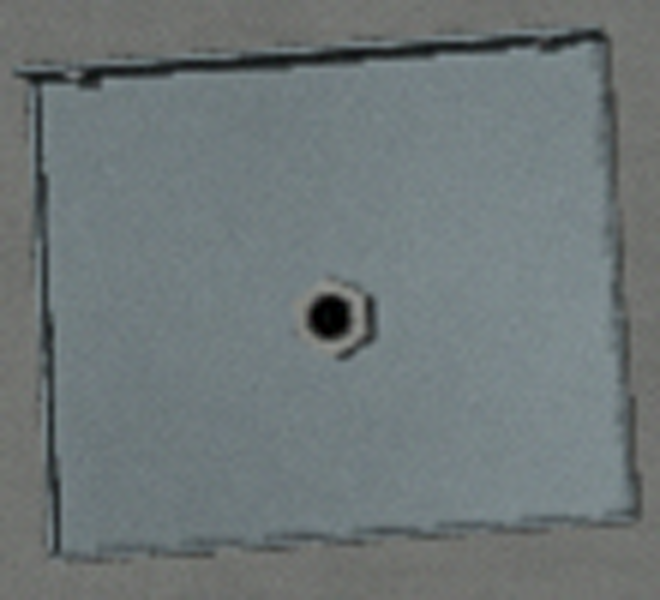

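Run:
```python
from h import *
for n in('top0','top9','top17'):
    b=cv2.imread(f'pics/{n}.png',0)[225:242,190:212].astype(float); w=np.clip(60-b,0,None); v,u=np.mgrid[225:242,190:212]
    print(n,(w*u).sum()/w.sum(),(w*v).sum()/w.sum())
```

```text
top0 199.05619834710743 232.55426997245178
top9 199.57187696170746 232.22333821580526
top17 199.788450860633 232.3448084397557
```

Emit:
jog_arm(deltas=[{"dx":0,"dy":-0.0005,"twist":0,"dz":0.01,"fingers":0.74},{"dx":0,"dy":-0.001,"twist":0,"dz":0.028,"fingers":0.74},{"dx":0,"dy":-0.0014,"twist":0,"dz":0.045,"fingers":0.74},{"dx":0,"dy":-0.0017,"twist":0,"dz":0.056,"fingers":0.74},{"dx":0,"dy":-0.0018,"twist":0,"dz":0.062,"fingers":0.74},{"dx":0,"dy":-0.0018,"twist":0,"dz":0.064,"fingers":0.74},{"dx":0,"dy":-0.0018,"twist":0,"dz":0.064,"fingers":0.74},{"dx":0,"dy":-0.0018,"twist":0,"dz":0.064,"fingers":0.74}])

```text
time_s: 41.95
tool_pos: [0.5002, -0.1111, 0.0566]
tcp_rot: [[-0.033, 0.999, 0.029], [0.999, 0.033, -0.009], [-0.01, 0.029, -1.0]]
wrist_force: [0.7, 0.8, -0.5]
opening: 0.0632
```

Run:
```python
from h import *
go(.4997,-.1108,.0560,1.6)
```

```text
cur [ 0.5002 -0.1111  0.0566] yaw 1.604 open 0.0632 F [ 0.7  0.8 -0.5] t 42.0 tilt [ 0.0294 -0.0088]
dx 0.0004 dy -0.0005 dz 0.0006 twist 0.004
```

Emit:
jog_arm(deltas=[{"dx":0.0003,"dy":-0.0005,"twist":0,"dz":0.0005,"fingers":0.69},{"dx":0.0003,"dy":-0.0005,"twist":0,"dz":0.0005,"fingers":0.66},{"dx":0.0003,"dy":-0.0005,"twist":0,"dz":0.0005,"fingers":0.64},{"dx":0.0003,"dy":-0.0005,"twist":0,"dz":0.0005,"fingers":0.62},{"dx":0.0003,"dy":-0.0005,"twist":0,"dz":0.0005,"fingers":0.6},{"dx":0.0003,"dy":-0.0005,"twist":0,"dz":0.0005,"fingers":0.55},{"dx":0.0003,"dy":-0.0005,"twist":0,"dz":0.0005,"fingers":0.4},{"dx":0.0003,"dy":-0.0005,"twist":0,"dz":0.0005,"fingers":0.3},{"dx":0.0003,"dy":-0.0005,"twist":0,"dz":0.0005,"fingers":0.3}])

```text
time_s: 42.85
tool_pos: [0.4999, -0.1109, 0.0569]
tcp_rot: [[-0.033, 0.999, 0.03], [0.999, 0.033, -0.009], [-0.01, 0.029, -1.0]]
wrist_force: [-4.1, 2.3, 8.2]
opening: 0.0489
```

Emit:
jog_arm(deltas=[{"dx":0,"dy":0,"twist":0,"dz":-0.004,"fingers":0.3},{"dx":0,"dy":0,"twist":0,"dz":-0.015,"fingers":0.3},{"dx":0,"dy":0,"twist":0,"dz":-0.035,"fingers":0.3},{"dx":0,"dy":0.001,"twist":0,"dz":-0.055,"fingers":0.3},{"dx":0,"dy":0.001,"twist":0,"dz":-0.07,"fingers":0.3},{"dx":0,"dy":0.002,"twist":0,"dz":-0.075,"fingers":0.3},{"dx":0,"dy":0.002,"twist":0,"dz":-0.075,"fingers":0.3}])

```text
time_s: 43.55
tool_pos: [0.5001, -0.1104, 0.1327]
tcp_rot: [[-0.033, 0.999, 0.031], [0.999, 0.033, -0.01], [-0.011, 0.031, -0.999]]
wrist_force: [0.5, -0.8, -1.0]
opening: 0.0494
```

Run:
```python
from h import *
go(.571,.2607,.12,1.6)
```

```text
cur [ 0.5001 -0.1104  0.1327] yaw 1.604 open 0.0494 F [ 0.5 -0.8 -1. ] t 43.5 tilt [ 0.031  -0.0095]
dx 0.3686 dy 0.0829 dz 0.0113 twist 0.004
```

Emit:
jog_arm(deltas=[{"dx":0.012,"dy":0.003,"twist":0,"dz":0,"fingers":0.3},{"dx":0.042,"dy":0.009,"twist":0,"dz":0,"fingers":0.3},{"dx":0.085,"dy":0.019,"twist":0,"dz":0,"fingers":0.3},{"dx":0.13,"dy":0.029,"twist":0,"dz":0,"fingers":0.3},{"dx":0.175,"dy":0.039,"twist":0,"dz":0,"fingers":0.3},{"dx":0.22,"dy":0.049,"twist":0,"dz":0,"fingers":0.3},{"dx":0.263,"dy":0.059,"twist":0,"dz":0,"fingers":0.3},{"dx":0.303,"dy":0.068,"twist":0,"dz":0.003,"fingers":0.3},{"dx":0.336,"dy":0.076,"twist":0,"dz":0.006,"fingers":0.3},{"dx":0.358,"dy":0.081,"twist":0,"dz":0.01,"fingers":0.3},{"dx":0.3685,"dy":0.083,"twist":0,"dz":0.011,"fingers":0.3},{"dx":0.3685,"dy":0.083,"twist":0,"dz":0.011,"fingers":0.3}])

```text
time_s: 44.75
tool_pos: [0.5701, 0.2618, 0.1191]
tcp_rot: [[-0.035, 0.999, 0.029], [0.999, 0.035, -0.01], [-0.011, 0.029, -1.0]]
wrist_force: [0.3, -0.2, -0.6]
opening: 0.0491
```

Run:
```python
from h import *
go(.5711,.2607,.037,1.6)
p,d=save('side','side18')
b=cv2.imread('pics/side18.png')
cv2.imwrite('pics/s18.png',cv2.resize(b[160:380,220:390],None,fx=2.7,fy=2.7,interpolation=cv2.INTER_CUBIC))
go(.5711,.2607,.037,1.6)
```

```text
cur [0.5701 0.2618 0.1191] yaw 1.606 open 0.0491 F [ 0.3 -0.2 -0.6] t 44.8 tilt [ 0.029  -0.0099]
dx -0.0002 dy -0.0014 dz 0.0821 twist 0.006
cur [0.5704 0.2607 0.1196] yaw 1.605 open 0.0489 F [-0.2 -0.3 -0.8] t 44.8 tilt [ 0.0296 -0.0101]
dx 0.0009 dy -0.0018 dz 0.0825 twist 0.005
```

View pics/s18.png

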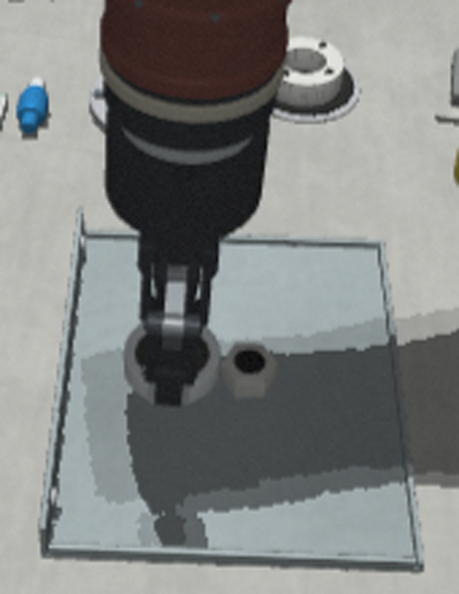

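Emit:
jog_arm(deltas=[{"dx":0,"dy":0,"twist":0,"dz":0.01,"fingers":0.3},{"dx":0.0003,"dy":-0.0005,"twist":0,"dz":0.03,"fingers":0.3},{"dx":0.0005,"dy":-0.001,"twist":0,"dz":0.05,"fingers":0.3},{"dx":0.0007,"dy":-0.0014,"twist":0,"dz":0.066,"fingers":0.3},{"dx":0.0008,"dy":-0.0018,"twist":0,"dz":0.076,"fingers":0.3},{"dx":0.0009,"dy":-0.0018,"twist":0,"dz":0.081,"fingers":0.3},{"dx":0.0009,"dy":-0.0018,"twist":0,"dz":0.0825,"fingers":0.3},{"dx":0.0009,"dy":-0.0018,"twist":0,"dz":0.0825,"fingers":0.3},{"dx":0.0009,"dy":-0.0018,"twist":0,"dz":0.0825,"fingers":0.3}])

```text
time_s: 45.7
tool_pos: [0.5716, 0.2608, 0.0379]
tcp_rot: [[-0.034, 0.999, 0.031], [0.999, 0.034, -0.01], [-0.011, 0.03, -0.999]]
wrist_force: [0.5, 0.3, -0.1]
opening: 0.0488
```

Run:
```python
from h import *
go(.5711,.2607,.034,1.6)
```

```text
cur [0.5716 0.2608 0.0379] yaw 1.605 open 0.0488 F [ 0.5  0.3 -0.1] t 45.7 tilt [ 0.0308 -0.0098]
dx -0.0001 dy -0.0006 dz 0.0039 twist 0.005
```

Emit:
jog_arm(deltas=[{"dx":0,"dy":-0.0006,"twist":0,"dz":0.0015,"fingers":0.3},{"dx":0,"dy":-0.0006,"twist":0,"dz":0.0025,"fingers":0.3},{"dx":0,"dy":-0.0006,"twist":0,"dz":0.0032,"fingers":0.3},{"dx":0,"dy":-0.0006,"twist":0,"dz":0.0038,"fingers":0.3},{"dx":0,"dy":-0.0006,"twist":0,"dz":0.0043,"fingers":0.3},{"dx":0,"dy":-0.0006,"twist":0,"dz":0.0048,"fingers":0.3},{"dx":0,"dy":-0.0006,"twist":0,"dz":0.0048,"fingers":0.3}])

```text
time_s: 46.4
tool_pos: [0.5712, 0.2608, 0.034]
tcp_rot: [[-0.034, 0.999, 0.031], [0.999, 0.034, -0.01], [-0.011, 0.031, -0.999]]
wrist_force: [-4.3, -1.5, 7.1]
opening: 0.0489
```

Seated at the expected height. Release and rise.

Emit:
jog_arm(deltas=[{"dx":0,"dy":0,"twist":0,"dz":0,"fingers":0.6},{"dx":0,"dy":0,"twist":0,"dz":0,"fingers":0.64},{"dx":0,"dy":0,"twist":0,"dz":0,"fingers":0.7},{"dx":0,"dy":0,"twist":0,"dz":0,"fingers":0.74},{"dx":0,"dy":0,"twist":0,"dz":-0.01,"fingers":0.74},{"dx":0,"dy":0.0005,"twist":0,"dz":-0.03,"fingers":0.76},{"dx":0,"dy":0.001,"twist":0,"dz":-0.06,"fingers":0.8},{"dx":0,"dy":0.002,"twist":0,"dz":-0.085,"fingers":0.85},{"dx":0,"dy":0.002,"twist":0,"dz":-0.095,"fingers":0.87},{"dx":0,"dy":0.002,"twist":0,"dz":-0.095,"fingers":0.87}])

```text
time_s: 47.4
tool_pos: [0.5713, 0.2621, 0.1311]
tcp_rot: [[-0.034, 0.999, 0.034], [0.999, 0.035, -0.009], [-0.01, 0.034, -0.999]]
wrist_force: [1.1, 0.0, -0.4]
opening: 0.0743
```

Run:
```python
from h import *
go(.4996,-.1099,.11,1.6)
```

```text
cur [0.5713 0.2621 0.1311] yaw 1.605 open 0.0743 F [ 1.1  0.  -0.4] t 47.4 tilt [ 0.0341 -0.0091]
dx -0.3691 dy -0.0852 dz 0.0220 twist 0.005
```

Emit:
jog_arm(deltas=[{"dx":-0.012,"dy":-0.003,"twist":0,"dz":0,"fingers":0.87},{"dx":-0.042,"dy":-0.01,"twist":0,"dz":0,"fingers":0.87},{"dx":-0.085,"dy":-0.02,"twist":0,"dz":0,"fingers":0.87},{"dx":-0.13,"dy":-0.03,"twist":0,"dz":0,"fingers":0.87},{"dx":-0.175,"dy":-0.04,"twist":0,"dz":0,"fingers":0.87},{"dx":-0.22,"dy":-0.051,"twist":0,"dz":0,"fingers":0.87},{"dx":-0.263,"dy":-0.061,"twist":0,"dz":0.004,"fingers":0.87},{"dx":-0.303,"dy":-0.07,"twist":0,"dz":0.008,"fingers":0.87},{"dx":-0.336,"dy":-0.078,"twist":0,"dz":0.013,"fingers":0.87},{"dx":-0.358,"dy":-0.083,"twist":0,"dz":0.018,"fingers":0.87},{"dx":-0.369,"dy":-0.085,"twist":0,"dz":0.022,"fingers":0.87},{"dx":-0.369,"dy":-0.085,"twist":0,"dz":0.022,"fingers":0.87}])

```text
time_s: 48.6
tool_pos: [0.4985, -0.1105, 0.1083]
tcp_rot: [[-0.032, 0.999, 0.032], [0.999, 0.032, -0.008], [-0.009, 0.032, -0.999]]
wrist_force: [-0.6, -0.4, 0.2]
opening: 0.0743
```

Run:
```python
from h import *
p,d=save('side','side19'); p,d=save('top','top19')
go(.4996,-.1099,.03,1.6)
b=cv2.imread('pics/side19.png')
cv2.imwrite('pics/s19.png',cv2.resize(b[110:380,210:380],None,fx=2.2,fy=2.2,interpolation=cv2.INTER_CUBIC))
b=cv2.imread('pics/top19.png')
cv2.imwrite('pics/s19b.png',cv2.resize(b[180:280,145:255],None,fx=6,fy=6,interpolation=cv2.INTER_CUBIC))
```

```text
cur [ 0.4994 -0.1091  0.1094] yaw 1.605 open 0.0744 F [-0.2 -0.2  0.4] t 48.7 tilt [ 0.0332 -0.0083]
dx -0.0001 dy -0.0025 dz 0.0793 twist 0.005
```

View pics/s19.png

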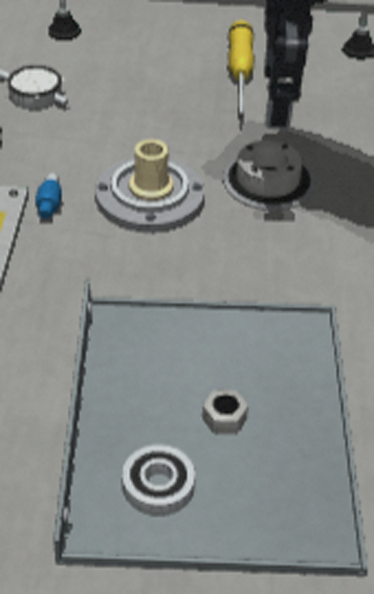

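View pics/s19b.png

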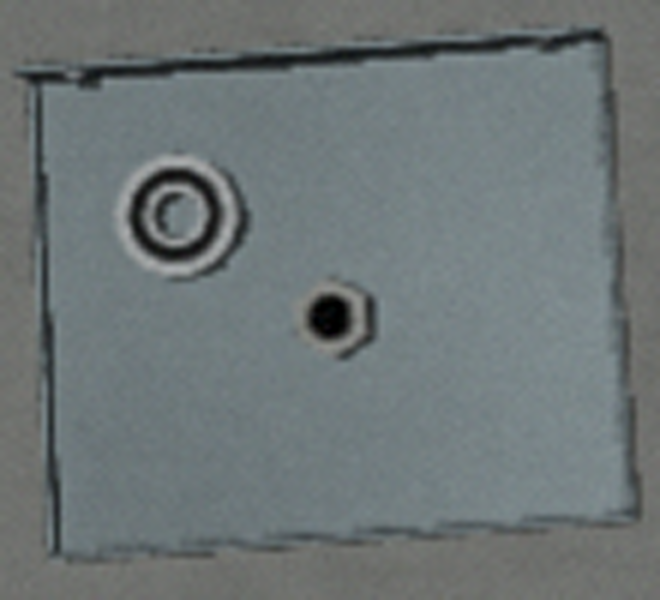

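Emit:
jog_arm(deltas=[{"dx":0,"dy":-0.0005,"twist":0,"dz":0.01,"fingers":0.87},{"dx":0,"dy":-0.001,"twist":0,"dz":0.03,"fingers":0.87},{"dx":0,"dy":-0.0015,"twist":0,"dz":0.05,"fingers":0.87},{"dx":0,"dy":-0.002,"twist":0,"dz":0.066,"fingers":0.87},{"dx":0,"dy":-0.0025,"twist":0,"dz":0.075,"fingers":0.87},{"dx":0,"dy":-0.0025,"twist":0,"dz":0.078,"fingers":0.87},{"dx":0,"dy":-0.0025,"twist":0,"dz":0.078,"fingers":0.87},{"dx":0,"dy":-0.0025,"twist":0,"dz":0.078,"fingers":0.87}])

```text
time_s: 49.5
tool_pos: [0.5, -0.1099, 0.0321]
tcp_rot: [[-0.035, 0.999, 0.034], [0.999, 0.035, -0.009], [-0.01, 0.034, -0.999]]
wrist_force: [0.3, -0.4, 0.1]
opening: 0.0747
```

Run:
```python
from h import *
go(.4996,-.1099,.031,1.6)
```

```text
cur [ 0.5    -0.1099  0.0321] yaw 1.605 open 0.0747 F [ 0.3 -0.4  0.1] t 49.5 tilt [ 0.0342 -0.0088]
dx -0.0000 dy -0.0005 dz 0.0011 twist 0.005
```

Emit:
jog_arm(deltas=[{"dx":0,"dy":-0.0004,"twist":0,"dz":0.0008,"fingers":0.81},{"dx":0,"dy":-0.0004,"twist":0,"dz":0.0008,"fingers":0.78},{"dx":0,"dy":-0.0004,"twist":0,"dz":0.0008,"fingers":0.76},{"dx":0,"dy":-0.0004,"twist":0,"dz":0.0008,"fingers":0.74},{"dx":0,"dy":-0.0004,"twist":0,"dz":0.0008,"fingers":0.72},{"dx":0,"dy":-0.0004,"twist":0,"dz":0.0008,"fingers":0.66},{"dx":0,"dy":-0.0004,"twist":0,"dz":0.0008,"fingers":0.5},{"dx":0,"dy":-0.0004,"twist":0,"dz":0.0008,"fingers":0.4},{"dx":0,"dy":-0.0004,"twist":0,"dz":0.0008,"fingers":0.4}])

```text
time_s: 50.4
tool_pos: [0.4999, -0.1097, 0.0321]
tcp_rot: [[-0.035, 0.999, 0.035], [0.999, 0.035, -0.008], [-0.01, 0.034, -0.999]]
wrist_force: [-2.5, 4.6, 9.5]
opening: 0.0591
```

Emit:
jog_arm(deltas=[{"dx":0,"dy":0,"twist":0,"dz":-0.004,"fingers":0.4},{"dx":0,"dy":0,"twist":0,"dz":-0.015,"fingers":0.4},{"dx":0,"dy":0.0005,"twist":0,"dz":-0.035,"fingers":0.4},{"dx":0,"dy":0.001,"twist":0,"dz":-0.06,"fingers":0.4},{"dx":0,"dy":0.002,"twist":0,"dz":-0.08,"fingers":0.4},{"dx":0,"dy":0.003,"twist":0,"dz":-0.094,"fingers":0.4},{"dx":0,"dy":0.003,"twist":0,"dz":-0.1,"fingers":0.4},{"dx":0,"dy":0.003,"twist":0,"dz":-0.1,"fingers":0.4}])

```text
time_s: 51.2
tool_pos: [0.4997, -0.1089, 0.1327]
tcp_rot: [[-0.035, 0.999, 0.035], [0.999, 0.035, -0.009], [-0.01, 0.035, -0.999]]
wrist_force: [-0.7, -0.6, -4.0]
opening: 0.0593
```

Run:
```python
from h import *
go(.5774,.14,.12,1.6)
```

```text
cur [ 0.4997 -0.1089  0.1327] yaw 1.606 open 0.0593 F [-0.7 -0.6 -4. ] t 51.2 tilt [ 0.0355 -0.0089]
dx 0.2462 dy 0.0859 dz 0.0132 twist 0.006
```

Emit:
jog_arm(deltas=[{"dx":0.008,"dy":0.003,"twist":0,"dz":0,"fingers":0.4},{"dx":0.027,"dy":0.009,"twist":0,"dz":0,"fingers":0.4},{"dx":0.055,"dy":0.019,"twist":0,"dz":0,"fingers":0.4},{"dx":0.087,"dy":0.03,"twist":0,"dz":0,"fingers":0.4},{"dx":0.12,"dy":0.042,"twist":0,"dz":0,"fingers":0.4},{"dx":0.152,"dy":0.053,"twist":0,"dz":0.002,"fingers":0.4},{"dx":0.182,"dy":0.063,"twist":0,"dz":0.004,"fingers":0.4},{"dx":0.208,"dy":0.072,"twist":0,"dz":0.006,"fingers":0.4},{"dx":0.229,"dy":0.08,"twist":0,"dz":0.01,"fingers":0.4},{"dx":0.242,"dy":0.085,"twist":0,"dz":0.013,"fingers":0.4},{"dx":0.246,"dy":0.086,"twist":0,"dz":0.013,"fingers":0.4},{"dx":0.246,"dy":0.086,"twist":0,"dz":0.013,"fingers":0.4}])

```text
time_s: 52.4
tool_pos: [0.577, 0.1399, 0.1196]
tcp_rot: [[-0.035, 0.999, 0.034], [0.999, 0.036, -0.009], [-0.01, 0.034, -0.999]]
wrist_force: [0.1, -0.6, -3.8]
opening: 0.0593
```

Run:
```python
from h import *
p,d=save('side','side20')
go(.5777,.14,.034,1.605)
b=cv2.imread('pics/side20.png')
cv2.imwrite('pics/s20.png',cv2.resize(b[160:380,220:390],None,fx=2.7,fy=2.7,interpolation=cv2.INTER_CUBIC))
```

```text
cur [0.5772 0.1394 0.1199] yaw 1.605 open 0.059 F [-0.  -0.3 -2.6] t 52.5 tilt [ 0.0347 -0.0093]
dx 0.0015 dy -0.0024 dz 0.0859 twist 0.000
```

View pics/s20.png

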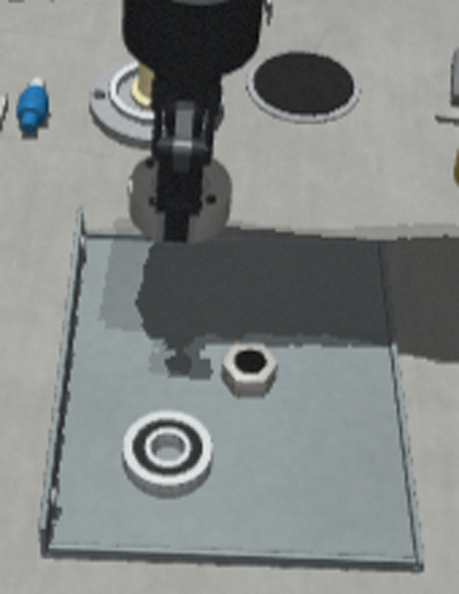

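Ring level; nut and bearing lie flat. Lower.

Emit:
jog_arm(deltas=[{"dx":0.0003,"dy":0,"twist":0,"dz":0.01,"fingers":0.4},{"dx":0.0006,"dy":-0.0005,"twist":0,"dz":0.03,"fingers":0.4},{"dx":0.001,"dy":-0.001,"twist":0,"dz":0.05,"fingers":0.4},{"dx":0.0013,"dy":-0.0018,"twist":0,"dz":0.067,"fingers":0.4},{"dx":0.0015,"dy":-0.0024,"twist":0,"dz":0.078,"fingers":0.4},{"dx":0.0015,"dy":-0.0024,"twist":0,"dz":0.083,"fingers":0.4},{"dx":0.0015,"dy":-0.0024,"twist":0,"dz":0.0855,"fingers":0.4},{"dx":0.0015,"dy":-0.0024,"twist":0,"dz":0.0855,"fingers":0.4},{"dx":0.0015,"dy":-0.0024,"twist":0,"dz":0.0855,"fingers":0.4}])

```text
time_s: 53.35
tool_pos: [0.5783, 0.1399, 0.0353]
tcp_rot: [[-0.035, 0.999, 0.036], [0.999, 0.035, -0.009], [-0.011, 0.036, -0.999]]
wrist_force: [0.0, 0.7, -3.7]
opening: 0.0593
```

Run:
```python
from h import *
go(.5777,.14,.031,1.605)
```

```text
cur [0.5783 0.1399 0.0353] yaw 1.605 open 0.0593 F [ 0.   0.7 -3.7] t 53.4 tilt [ 0.0361 -0.0093]
dx 0.0001 dy -0.0008 dz 0.0043 twist 0.000
```

Emit:
jog_arm(deltas=[{"dx":0,"dy":-0.0007,"twist":0,"dz":0.0015,"fingers":0.4},{"dx":0,"dy":-0.0007,"twist":0,"dz":0.0025,"fingers":0.4},{"dx":0,"dy":-0.0007,"twist":0,"dz":0.0033,"fingers":0.4},{"dx":0,"dy":-0.0007,"twist":0,"dz":0.004,"fingers":0.4},{"dx":0,"dy":-0.0007,"twist":0,"dz":0.0045,"fingers":0.4},{"dx":0,"dy":-0.0007,"twist":0,"dz":0.005,"fingers":0.4},{"dx":0,"dy":-0.0007,"twist":0,"dz":0.005,"fingers":0.4}])

```text
time_s: 54.05
tool_pos: [0.5779, 0.1399, 0.0312]
tcp_rot: [[-0.035, 0.999, 0.036], [0.999, 0.035, -0.009], [-0.011, 0.036, -0.999]]
wrist_force: [-4.9, -1.3, 7.8]
opening: 0.059
```

Emit:
jog_arm(deltas=[{"dx":0,"dy":0,"twist":0,"dz":0,"fingers":0.73},{"dx":0,"dy":0,"twist":0,"dz":0,"fingers":0.77},{"dx":0,"dy":0,"twist":0,"dz":0,"fingers":0.82},{"dx":0,"dy":0,"twist":0,"dz":0,"fingers":0.87},{"dx":0,"dy":0,"twist":0,"dz":-0.01,"fingers":0.87},{"dx":0,"dy":0.0005,"twist":0,"dz":-0.03,"fingers":0.87},{"dx":0,"dy":0.001,"twist":0,"dz":-0.06,"fingers":0.87},{"dx":0,"dy":0.002,"twist":0,"dz":-0.09,"fingers":0.87},{"dx":0,"dy":0.003,"twist":0,"dz":-0.12,"fingers":0.87},{"dx":0,"dy":0.003,"twist":0,"dz":-0.15,"fingers":0.87},{"dx":0,"dy":0.003,"twist":0,"dz":-0.16,"fingers":0.87},{"dx":0,"dy":0.003,"twist":0,"dz":-0.16,"fingers":0.87}])

```text
time_s: 55.25
tool_pos: [0.576, 0.1416, 0.1933]
tcp_rot: [[-0.035, 0.999, 0.039], [0.999, 0.035, -0.009], [-0.011, 0.039, -0.999]]
wrist_force: [-0.2, 0.0, -0.6]
opening: 0.0742
```

Run:
```python
from h import *
go(.44,-.16,.22)
```

```text
cur [0.576  0.1416 0.1933] yaw 1.606 open 0.0742 F [-0.2  0.  -0.6] t 55.2 tilt [ 0.0395 -0.0092]
dx -0.2969 dy -0.1454 dz -0.0293 twist 0.000
```

Emit:
jog_arm(deltas=[{"dx":-0.01,"dy":-0.004,"twist":0,"dz":0,"fingers":0.87},{"dx":-0.035,"dy":-0.013,"twist":0,"dz":-0.005,"fingers":0.87},{"dx":-0.07,"dy":-0.026,"twist":0,"dz":-0.01,"fingers":0.87},{"dx":-0.11,"dy":-0.04,"twist":0,"dz":-0.015,"fingers":0.87},{"dx":-0.15,"dy":-0.056,"twist":0,"dz":-0.02,"fingers":0.87},{"dx":-0.19,"dy":-0.07,"twist":0,"dz":-0.025,"fingers":0.87},{"dx":-0.225,"dy":-0.084,"twist":0,"dz":-0.03,"fingers":0.87},{"dx":-0.255,"dy":-0.095,"twist":0,"dz":-0.03,"fingers":0.87},{"dx":-0.278,"dy":-0.105,"twist":0,"dz":-0.03,"fingers":0.87},{"dx":-0.288,"dy":-0.109,"twist":0,"dz":-0.03,"fingers":0.87},{"dx":-0.29,"dy":-0.11,"twist":0,"dz":-0.03,"fingers":0.87}])

```text
time_s: 56.35
tool_pos: [0.4742, -0.1526, 0.2207]
tcp_rot: [[-0.033, 0.999, 0.038], [0.999, 0.033, -0.008], [-0.01, 0.038, -0.999]]
wrist_force: [0.2, 1.3, 0.2]
opening: 0.0741
```

Run:
```python
from h import *
p,d=save('side','side21'); p,d=save('top','top21')
b=cv2.imread('pics/side21.png')
cv2.imwrite('pics/s21.png',cv2.resize(b[110:380,210:380],None,fx=2.2,fy=2.2,interpolation=cv2.INTER_CUBIC))
b=cv2.imread('pics/top21.png')
cv2.imwrite('pics/s21b.png',cv2.resize(b[180:280,145:255],None,fx=6,fy=6,interpolation=cv2.INTER_CUBIC))
a=cv2.imread('pics/top0.png',0); c=cv2.imread('pics/top21.png',0)
for k,(x,y,r) in dict(bearing=(175,216,15),ring=(221,213,16),nut=(200,233,10),tray=(235,260,25)).items():
    A=a[y-r:y+r,x-r:x+r].astype(np.float32); best=None
    # ECC subpixel
    T=A; I=c[y-r-4:y+r+4,x-r-4:x+r+4].astype(np.float32)
    W=np.eye(2,3,dtype=np.float32); W[:,2]=4
    try: cc,W=cv2.findTransformECC(T,I,W,cv2.MOTION_TRANSLATION,(3,200,1e-6),None,1); print(k,'shift px',W[:,2]-4,'cc',cc)
    except Exception as e: print(k,e)
```

```text
bearing shift px [ 0.49308062 -0.4425149 ] cc 0.957815643562224
ring shift px [ 0.6838932  -0.35670948] cc 0.9323850901499192
nut shift px [ 0.51577425 -0.17661333] cc 0.9791932879672433
tray shift px [ 0.00113583 -0.01761293] cc 0.9702519309679002
```

View pics/s21.png

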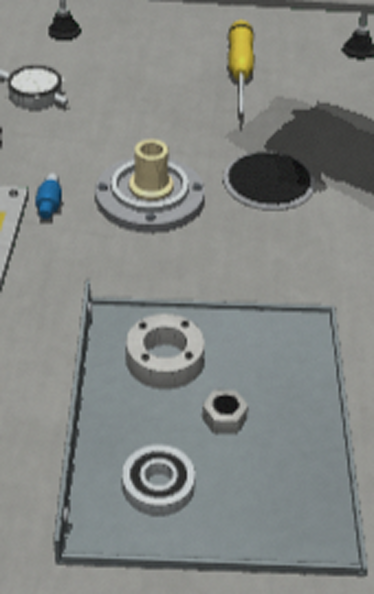

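View pics/s21b.png

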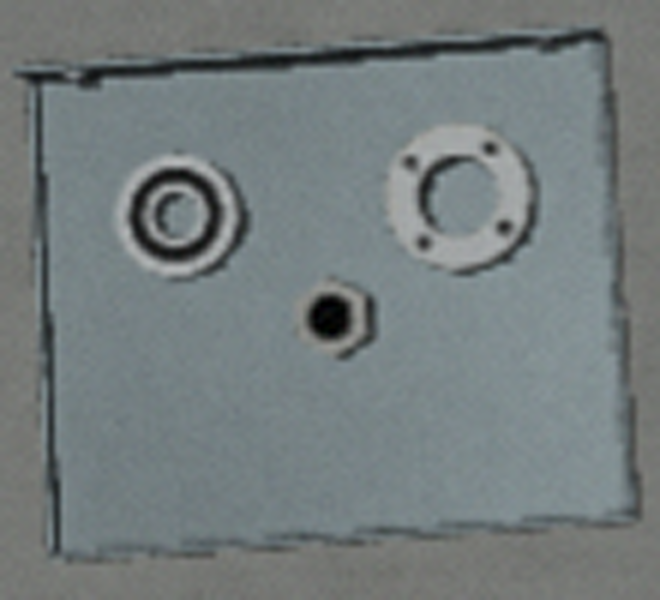

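Run:
```python
from h import *
s=read_state(); print(np.round(s['qvel'],3),s['tool_pos'],s['time_s']); print(sign_off())
```

```text
[0.022 0.    0.01  0.    0.002 0.005] [ 0.4748492  -0.15143415  0.22127966] 56.45
the job is handed in; nothing more can be done
None
```

The guide bush now stands upright, centred in the nest collar, and the ring, bearing and nut lie flat back in the tray. I handed the job in at 56.5 s of the 141 s allowed.

I stacked the ring, bearing and nut on the pad in that order. The stack stayed there, centred to about 1–2 mm, while I moved the bush. Afterwards I put all three back and drew the arm clear.

**Position check:** matching the last top picture against the first shows each part about 0.5–0.8 px from its start, roughly 1.3–1.9 mm. All three shifted in a similar direction, and the tray itself did not move. I left this as it was.

**Bystanders:** in the last picture the screwdriver and air coupler look untouched.

**What did not go perfectly:**
- On the first grip of the bearing, the fingertips pressed the tray floor with about 29 N. That is under the 40 N limit, and I re-gripped higher.
- The tool slowly drifted to about 2.3° of tilt, because the interface offers no way to correct tilt. The parts still settled flat.
- The two cameras disagreed by about 3 mm in x. I relied on the top camera, which matched the arm's own readings to about 1 mm.

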